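# Find the battery pack that fits the logger and switch it on

## Task

The logger on the bench has lost its battery. Try the three battery packs in its bay until you find the one that goes in, seat that one fully home, and only then slide the logger's power switch across to on. Leave the two packs that do not fit standing upright on the bench, and do not push the other things on the bench about.

Things in the scene. Friction and masses are not known exactly. Their poses are not given: they have to be found in the camera images.
- pack_a (a point): centre of battery pack A, 34 mm above its underside, z up: plain grey box 102 mm long (its x), 44 wide (y), 40 high, with a carrying fin along the middle of its top (60 mm in x, 16 thick in y, 28 tall): 68 mm in all, about 0.25 kg. Either end may lead. The packs start on the bench in any order; just one fits the bay, which one differs from start to start
- pack_b (a point): centre of battery pack B, 34 mm above its underside, z up: plain grey box 96 mm long (its x), 50 wide (y), 40 high, with a carrying fin along the middle of its top (60 mm in x, 16 thick in y, 28 tall): 68 mm in all, about 0.25 kg. Either end may lead. The packs start on the bench in any order; just one fits the bay, which one differs from start to start
- pack_c (a point): centre of battery pack C, 34 mm above its underside, z up: plain grey box 90 mm long (its x), 56 wide (y), 40 high, with a carrying fin along the middle of its top (60 mm in x, 16 thick in y, 28 tall): 68 mm in all, about 0.25 kg. Either end may lead. The packs start on the bench in any order; just one fits the bay, which one differs from start to start
- logger: fixed grey bench unit, 150 mm (its x, pointing away from the robot) by 250 mm (its y) by 54 mm high, flat on top; origin at the centre of its underside. The open battery bay is at its +y end, the slide switch on top near its -y end
- bay (a point): centre of the bay's mouth, level with the logger's top; axes as the logger's. A 116 (x) by 70 (y) mm recess, 4 mm deep, then a black frame with a funnelled oblong well, long side along x, 3 mm longer and wider than the pack that fits; any other pack is 3 mm too long or too wide and stays on the frame
- bay_floor (a point): centre of the bay's floor, 42 mm below its mouth. The pack that fits goes down until its underside rests here (its centre is then 8 mm below the mouth, its fin standing proud); a pack that does not fit stops with its underside 38 mm above this floor
- power_switch (a joint): travel of the slide switch, m: 0 = off, 0.012 = on, along the logger's +x. A spring detent holds it at either end: it takes about 6 N to push it over, and past the middle it snaps on
- switch_ridge (a point): centre of the switch's ridge, 3.5 mm above the logger's top: a bar 22 mm wide (y), 6 mm thick (x, the sliding direction), 7 mm tall. A white bar marks the off end, a white dot the on end. Axes as the logger's; nothing else stands up near it
- specimen_steel: flat steel dog-bone specimen, 20 x 150 x 4 mm; a bystander lying on the bench, origin at the centre of its underside
- spanner: open-ended spanner, 27 x 155 x 8 mm; a bystander lying on the bench, origin at the centre of its underside
- lab_timer: white bench timer, 60 x 66 x 20 mm; a bystander lying on the bench, origin at the centre of its underside
- weight_500: brass-coloured weight with a knob, 38 mm across, 62 mm tall; a bystander lying on the bench, origin at the centre of its underside
- tape_roll: roll of tape lying flat, 104 mm across, 25 mm tall; a bystander lying on the bench, origin at the centre of its underside
- control_box: hand control box with a dial, 156 x 62 x 35 mm; a bystander lying on the bench, origin at the centre of its underside
- hex_key_6: L-shaped hex key, 33 x 88 x 7 mm; a bystander lying on the bench, origin at the centre of its underside

How it is judged:
On the way, in this order (a step that is already met when the one before it is completed fails the run):
1. one battery pack sits fully home in the bay (((horizontal distance between pack_a and bay below 0.006 m and z of pack_a in the frame of bay below -0.005 m and angle between pack_a's own z axis and vertical below 0.06 rad) or (horizontal distance between pack_b and bay below 0.006 m and z of pack_b in the frame of bay below -0.005 m and angle between pack_b's own z axis and vertical below 0.06 rad) or (horizontal distance between pack_c and bay below 0.006 m and z of pack_c in the frame of bay below -0.005 m and angle between pack_c's own z axis and vertical below 0.06 rad))), for 0.2 s.
2. the power switch has been slid on (value of joint power_switch above 0.0105 m), for 0.2 s.
At the end, for the whole second after the job is handed in: One pack sits in the bay level (within 0.06 rad), its centre at least 5 mm below the mouth and within 6 mm of the bay's centre from above (fully home is 8 mm below); the other two stand upright on the bench (within 0.08 rad, centre 28 to 41 mm up); the switch is on (over 10.5 mm of its 12 mm) (value of joint power_switch above 0.0105 m and (((horizontal distance between pack_a and bay below 0.006 m and z of pack_a in the frame of bay below -0.005 m and angle between pack_a's own z axis and vertical below 0.06 rad) and (height (world z) of pack_b between 0.028 and 0.041 m and angle between pack_b's own z axis and vertical below 0.08 rad) and (height (world z) of pack_c between 0.028 and 0.041 m and angle between pack_c's own z axis and vertical below 0.08 rad)) or ((horizontal distance between pack_b and bay below 0.006 m and z of pack_b in the frame of bay below -0.005 m and angle between pack_b's own z axis and vertical below 0.06 rad) and (height (world z) of pack_a between 0.028 and 0.041 m and angle between pack_a's own z axis and vertical below 0.08 rad) and (height (world z) of pack_c between 0.028 and 0.041 m and angle between pack_c's own z axis and vertical below 0.08 rad)) or ((horizontal distance between pack_c and bay below 0.006 m and z of pack_c in the frame of bay below -0.005 m and angle between pack_c's own z axis and vertical below 0.06 rad) and (height (world z) of pack_a between 0.028 and 0.041 m and angle between pack_a's own z axis and vertical below 0.08 rad) and (height (world z) of pack_b between 0.028 and 0.041 m and angle between pack_b's own z axis and vertical below 0.08 rad)))); the robot touches nothing.
It fails at once if a bystander (specimen, spanner, timer, weight, tape roll, control box or hex key) is pushed more than 40 mm from its place (distance of any of specimen_steel, spanner, lab_timer, weight_500, tape_roll, control_box, hex_key_6 from where it was at the start of the episode above 0.04 m).
It also fails if it takes over 72 s, if anything falls off the work surface, if the arm or the gripper's body presses on something with over 40 N, if the wrist force passes 120 N, or if a joint passes its speed limit or range.

## Robot

A 6-joint arm with a two-finger parallel gripper is mounted at the origin on a cart in front of the work surface, level with it; the furniture and walls round the work are solid. World frame = base frame: x ahead of the robot, y to its left, z up, the work surface at z = 0. Lengths are in m, angles in rad, forces in N, time in s.
With the tool pointing down it reaches from about 0.35 to 0.85 m from the base axis. Payload 8.1 kg.
Tool frame: the origin (TCP) lies midway between the tips of the shut fingers; the grasp point (between the pads) lies 19 mm behind it; z points along the fingers, y is the direction in which the jaws open and shut (so a half turn about z gives the same grasp; the last joint's range is limited). The gripper opens to 93 mm and grips with 3 to 60 N. Pads are 15 mm wide; open, the fingers measure 128 mm over their backs; the gripper's body (75 mm by 188 mm) begins 65 mm behind the grasp point.
Start: joints at [-1.191, 0.13, 1.488, -0, 1.523, -0.085], TCP at [0.269, -0.536, 0.197] pointing down, gripper open.
Joint ranges: [-2.96, 2.96], [-0.89, 2.26], [0.02, 2.5], [-1.34, 4.48], [0, 2.73], [-2.66, 2.66]. Speed limits (rad/s): [2.39, 2.39, 2.79, 3.14, 3.14, 3.14].

## Interface

Orientations are given as a rotation vector (axis times angle).
In Python, from plant import robot, optics, ticket gives the robot as it stands.
- The arm moves only by the tool send_rows, never from a script. Its argument "targets" is a list of rows, each a list of 3 entries, a list of its own where there are three numbers: the opening, from -1 (shut) to 1 (fully open), then the shift along the tool's x, y, z in mm, then the turn about the tool's z in rad. A call has 1 to 12 rows; each row shifts and turns the commanded pose from where the row before left it, along the tool's axes as they then stand; what a row does not reach is not made up. A row lasts 1/10 s, in which the tool goes at most 50 mm and 8.59 degrees, less where a joint would pass 70% of its speed; a pose out of reach is approached as far as the arm can. A call with a gripper value outside its range is refused whole. The fingers move at their own pace and stop on an object; "newtons" is the grip in N (left out, the last holds). Time passes only in rows, so rows that do not move let the fingers close. It gives the time, the measured TCP pose, the force and the opening at its end, in the units of the state.
- robot.read_state(): the state, without advancing time (a new reading comes with each control period).
- optics.read_camera(name): name is "side" or "top"; returns a dict with "color" (384x512x3 uint8, red, green, blue), "K" (3x3 intrinsics, pixels), "position" and "orientation" of the camera in the world. Camera axes: x right, y up, looking along -z (the intrinsics and any distortion apply to the point x, -y, -z); pixel columns grow to the right and rows downward; lengths in m; the calibration is good to about 2 mm. A picture is of the moment at which its call begins. There is no depth.
- ticket.close_job(): hands the job in, once; it reports no verdict.
Trained networks look in the newest picture that a camera, given by its name, has taken for a name from the list of things; names that differ only in an ending like _2 or _b are one class to them, and where a whole thing is asked for, a point or a joint stands for the part that bears it (a point fixed in the world has none). Each returns a list of dicts, best first, with "confidence" (0 to 1); they miss things now and then, are a little off and sometimes report something else, mostly with a low value. They report only what shows in the picture. A call takes as long as a camera call.
- optics.cut_out(camera, name): "region" (384x512 bool, what is visible of it) and "point" ([column, row] in pixels, amid what is visible of it).
The state is a dict: "t": time; "q": joint angles; "dq": joint speeds; "joint_torque": joint torques, N m; "tool_pos": TCP position; "orientation": TCP orientation; "force": force on the tool from outside, world axes, zero at the start; "wrist_torque": the same for the moment, N m; "opening": finger opening in m.
Only numpy, scipy, OpenCV 4.12 (cv2) and the standard library are available. Lean on these libraries where they do the work, as an engineer would, in place of code of your own. Each camera call takes 0.05 s, during which the arm holds its last target.

## Working session

There is one attempt and no reset: what is moved stays moved. The work goes in short steps, Python scripts to look and compute and a tool call to move; the robot and the scene stay as the last step left them, time stands still between calls to the robot, and variables do not carry over. Pictures are saved under pics/ and viewed, and the job is handed in when it is done.

Besides the shell and the picture viewer there is one more tool, called after "Request:" by a JSON object that holds its "name" and its "arguments", one argument or row to a line. send_rows: Moves the arm, as the interface text tells. Its arguments: {"type":"object","properties":{"targets":{"type":"array","items":{"type":"array"}},"newtons":{"type":"number"}},"required":["targets"]}

```bash
ls; mkdir -p pics; python3 - <<'E'
from plant import robot, optics, ticket
import cv2
s=robot.read_state()
print({k:(v if not hasattr(v,'round') else v) for k,v in s.items()})
for n in("top","side"):
    c=optics.read_camera(n); print(n,c["K"],c["position"],c["orientation"],[k for k in c])
    cv2.imwrite(f"pics/{n}0.png",c["color"][:,:,::-1])
E
```

```text
pics
{'t': 0.0, 'q': array([-1.19137809e+00,  1.31181185e-01,  1.48924237e+00,  4.08353707e-06,
        1.52300256e+00, -8.54170879e-02]), 'dq': array([-0.0004924 ,  0.00068723,  0.00165603, -0.00123544, -0.00011179,
        0.00085277]), 'joint_torque': array([ 5.84637692e-04, -5.59836030e+01, -4.91759169e+01,  7.66071933e-02,
        3.55218281e-02, -1.64449489e-04]), 'tool_pos': array([ 0.26875565, -0.53577438,  0.1962958 ]), 'orientation': array([-3.05535723e+00, -7.23187508e-01,  4.15261492e-04]), 'force': array([-0.11027489,  0.31500499,  0.17123834]), 'wrist_torque': array([-0.00607314,  0.0374717 ,  0.07124933]), 'opening': 0.09312295918137678}
top [[419.94657021   0.         254.7308224 ]
 [  0.         419.94657021 185.8782956 ]
 [  0.           0.           1.        ]] [0.09913892 0.02720621 1.86764828] [ 0.14592558 -0.1528918  -1.59202043] ['color', 'K', 'position', 'orientation']
side [[398.2319229    0.         257.91556377]
 [  0.         398.2319229  183.25392599]
 [  0.           0.           1.        ]] [-0.00281043  1.1281784   0.73498254] [ 0.28124951 -1.41978433 -2.4511004 ] ['color', 'K', 'position', 'orientation']
```

View pics/top0.png

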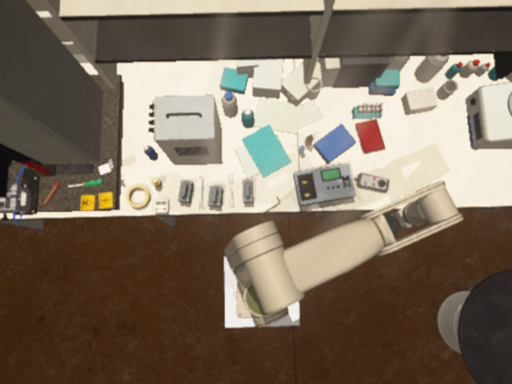

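View pics/side0.png

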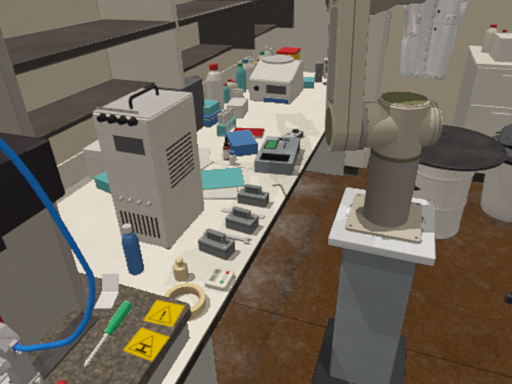

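```bash
cat > h.py <<'E'
from plant import robot, optics, ticket
import numpy as np, cv2
from scipy.spatial.transform import Rotation as R
def proj(c,P):
    P=np.atleast_2d(P).astype(float)
    v=(P-c["position"])@R.from_rotvec(c["orientation"]).as_matrix()
    v=v*[1,-1,-1]; u=v@np.array(c["K"]).T
    return u[:,:2]/u[:,2:]
def back(c,uv,z):
    uv=np.atleast_2d(uv).astype(float)
    d=np.c_[uv,np.ones(len(uv))]@np.linalg.inv(c["K"]).T*[1,-1,-1]
    d=d@R.from_rotvec(c["orientation"]).as_matrix().T
    p=np.array(c["position"]); return p+d*((z-p[2])/d[:,2])[:,None]
def zoom(c,x0,y0,x1,y1,f,name,pts=None):
    im=cv2.resize(c["color"][y0:y1,x0:x1,::-1],None,fx=f,fy=f,interpolation=cv2.INTER_CUBIC)
    if pts is not None:
        for p in pts:
            q=((np.array(p)+.5-[x0,y0])*f).astype(int); cv2.circle(im,tuple(map(int,q)),2,(0,0,255),-1)
    cv2.imwrite("pics/"+name+".png",im)
E
python3 - <<'E'
from h import *
names=["pack_a","logger","power_switch","switch_ridge","specimen_steel","spanner","lab_timer","weight_500","tape_roll","control_box","hex_key_6","bay"]
for n in("top","side"):
    c=optics.read_camera(n)
    np.save(n+"0.npy",c,allow_pickle=True)
    for m in names:
        try: r=optics.cut_out(n,m)
        except Exception as e: print(m,e); continue
        for d in r[:4]:
            if d["confidence"]<.2: continue
            p=np.array(d["point"]); cnt=cv2.findContours(d["region"].astype(np.uint8),0,2)[0]
            rect=cv2.minAreaRect(np.vstack(cnt)) if cnt else None
            print(n,m,round(d["confidence"],2),p.round(1),"xy@z20:",back(c,p,0.02)[0,:2].round(3),[np.round(x,1) for x in rect])
    if n=="top": zoom(c,120,150,420,225,2.6,"topz"); zoom(c,290,155,365,215,10,"toplog"); zoom(c,165,165,265,220,8,"toppk")
    else: zoom(c,190,120,320,270,4,"sidez")
E
```

```text
top pack_a 0.74 [213.9 191. ] xy@z20: [0.435 0.197] [array([214.6, 195.4]), array([13.4, 21. ]), np.float64(6.3)]
top pack_a 0.64 [183.9 188.8] xy@z20: [0.449 0.331] [array([185. , 190.8]), array([12.5, 22.2]), np.float64(9.5)]
top pack_a 0.63 [249. 193.] xy@z20: [0.422 0.041] [array([247. , 190.5]), array([23., 10.]), np.float64(90.0)]
top logger 0.65 [328.2 184.3] xy@z20: [ 0.452 -0.315] [array([323.6, 184. ]), array([34.7, 58. ]), np.float64(80.5)]
top specimen_steel 0.67 [231.8 190.5] xy@z20: [0.435 0.117] [array([230.4, 190. ]), array([32.1,  4.2]), np.float64(88.1)]
top spanner 0.51 [199.1 191. ] xy@z20: [0.437 0.263] [array([200.5, 191.5]), array([31.,  5.]), np.float64(90.0)]
top lab_timer 0.52 [160.7 203.2] xy@z20: [0.386 0.434] [array([160.5, 205.5]), array([13., 15.]), np.float64(90.0)]
top weight_500 0.5 [157.9 180. ] xy@z20: [0.492 0.448] [array([156.3, 182.3]), array([9.2, 8.5]), np.float64(45.0)]
top tape_roll 0.8 [129.6 190.8] xy@z20: [0.446 0.574] [array([137.6, 195.8]), array([23.3, 22.4]), np.float64(26.6)]
top tape_roll 0.7 [327.6 183.8] xy@z20: [ 0.454 -0.313] [a
[... 1475 characters left out ...]
ide lab_timer 0.24 [244.3 222.5] xy@z20: [0.403 0.198] [array([241.5, 220.4]), array([34.9, 25.8]), np.float64(15.9)]
side weight_500 0.67 [178.9 270.1] xy@z20: [0.485 0.454] [array([179., 269.]), array([22., 14.]), np.float64(90.0)]
side tape_roll 0.88 [192.7 293.7] xy@z20: [0.41  0.518] [array([189.1, 296.5]), array([38.7, 29.1]), np.float64(42.5)]
side control_box 0.65 [291.8 135.3] xy@z20: [ 0.455 -0.512] [array([293. , 133.5]), array([ 7., 16.]), np.float64(90.0)]
side bay 0.91 [277.1 153. ] xy@z20: [ 0.46  -0.312] [array([276.4, 155.6]), array([43.9, 38.5]), np.float64(4.4)]
side bay 0.21 [214.4 245.3] xy@z20: [0.442 0.33 ] [array([216.3, 243.9]), array([37.1, 26.4]), np.float64(26.6)]
```

View pics/toppk.png

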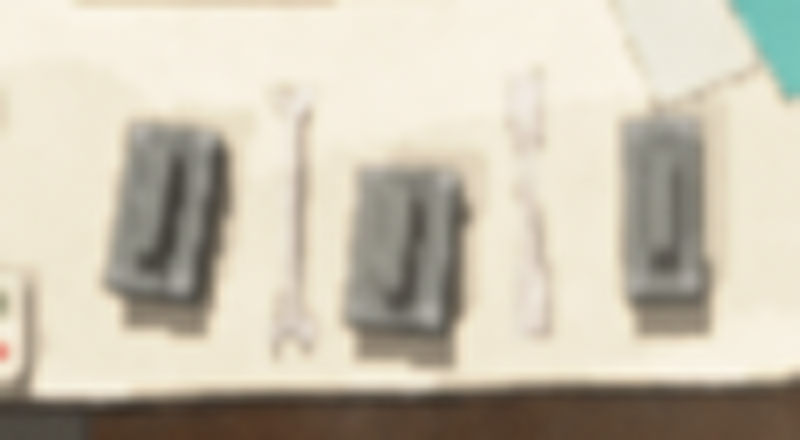

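View pics/toplog.png

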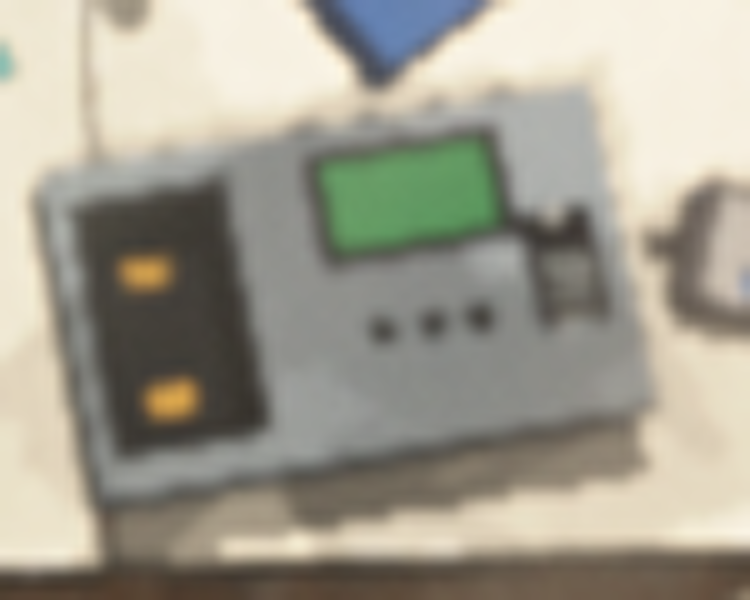

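View pics/sidez.png

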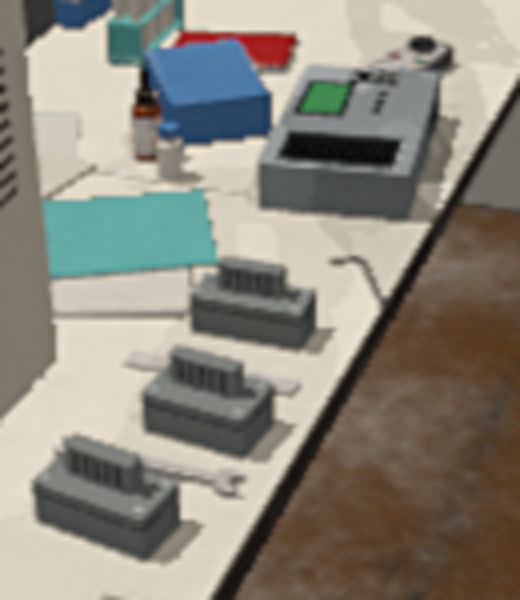

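View pics/topz.png

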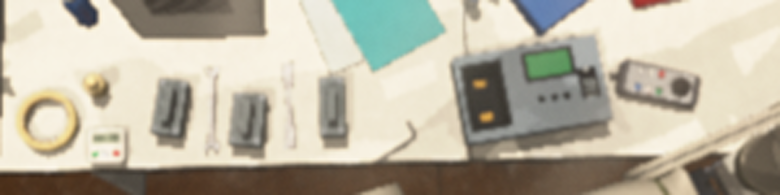

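```bash
cat > fit.py <<'E'
from h import *
from scipy.optimize import differential_evolution, minimize
from scipy.ndimage import map_coordinates
def grad(c):
    g=cv2.cvtColor(c["color"],cv2.COLOR_RGB2GRAY).astype(float)
    g=cv2.GaussianBlur(g,(0,0),0.7)
    return np.gradient(g,axis=1),np.gradient(g,axis=0)
def rect3(cx,cy,lx,ly,z): # corners in object frame
    a,b=lx/2,ly/2
    return [(cx-a,cy-b,z),(cx+a,cy-b,z),(cx+a,cy+b,z),(cx-a,cy+b,z)]
def world(pose,P):
    x,y,t=pose; P=np.array(P,float); c,s=np.cos(t),np.sin(t)
    return np.c_[x+c*P[:,0]-s*P[:,1],y+s*P[:,0]+c*P[:,1],P[:,2]]
def score(c,G,segs,n=40):
    # segs: list of (worldA, worldB) ; directional gradient abs of mean
    tot=0
    for A,B in segs:
        uv=proj(c,np.array([A,B])); t=np.linspace(.08,.92,n)[:,None]
        p=uv[0]+(uv[1]-uv[0])*t; d=uv[1]-uv[0]; d=d/np.linalg.norm(d); nn=np.array([-d[1],d[0]])
        gx=map_coordinates(G[0],[p[:,1],p[:,0]],order=1); gy=map_coordinates(G[1],[p[:,1],p[:,0]],order=1)
        tot+=abs((gx*nn[0]+gy*nn[1]).mean())
    return tot
def loop(P,idx=(0,1,2,3)): return [(P[i],P[(i+1)%4]) for i in idx]
E
cat > logfit.py <<'E'
from fit import *
cams={n:np.load(n+"0.npy",allow_pickle=True).item() for n in("top","side")}
Gs={n:grad(c) for n,c in cams.items()}
def segs(p):
    L=world(p[:3],rect3(0,0,.15,.25,.054)); Bm=world(p[:3],rect3(0,p[3],.116,.070,.054))
    return loop(L)+loop(Bm)
for use in(["top"],["side"],["top","side"]):
    f=lambda p:-sum(score(cams[n],Gs[n],segs(p)) for n in use)
    r=differential_evolution(f,[(.40,.50),(-.36,-.25),(-.1,.4),(.06,.085)],seed=1,maxiter=150,popsize=20,tol=1e-6)
    print(use,r.x.round(4),r.fun, "bay",world(r.x[:3],[(0,r.x[3],.054)]).round(4))
    if len(use)==2:
        for n in cams:
            pts=proj(cams[n],np.vstack([np.linspace(a,b,30) for a,b in segs(r.x)]))
            zoom(cams[n],*((290,155,365,215) if n=="top" else (245,125,310,180)),10,"lf_"+n,pts)
E
python3 logfit.py
```

```text
['top'] [ 0.4505 -0.2859  0.1498  0.0731] -194.7988835962441 bay [[ 0.4396 -0.2136  0.054 ]]
['side'] [ 0.4484 -0.2803  0.1479  0.0716] -215.0650308978851 bay [[ 0.4378 -0.2095  0.054 ]]
['top', 'side'] [ 0.4495 -0.2841  0.1496  0.0727] -397.3253257142023 bay [[ 0.4386 -0.2122  0.054 ]]
```

View pics/lf_top.png

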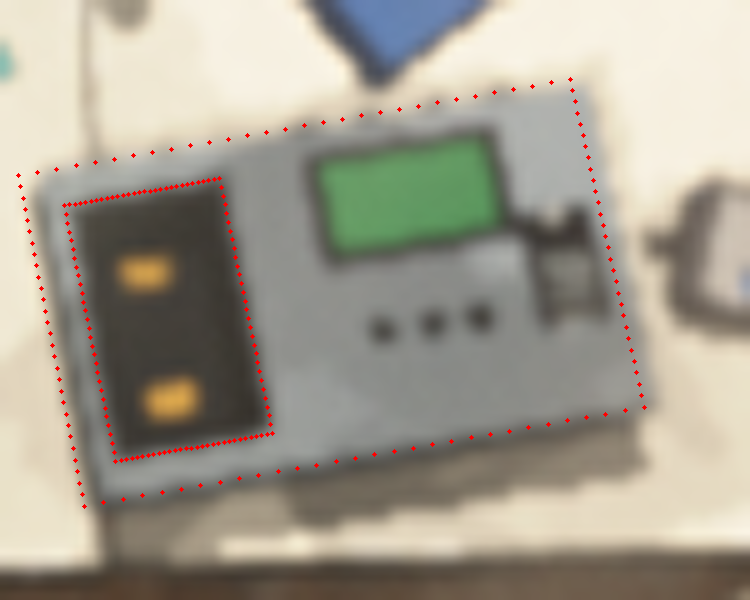

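View pics/lf_side.png

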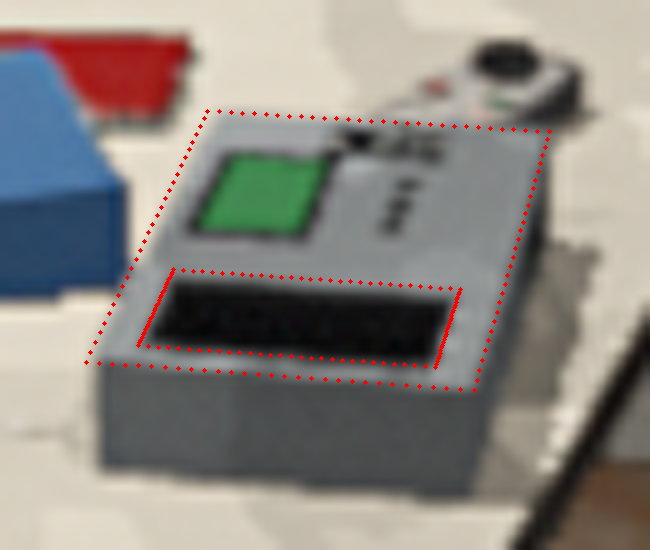

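```bash
cat > logfit2.py <<'E'
from fit import *
cams={n:np.load(n+"0.npy",allow_pickle=True).item() for n in("top","side")}
Gs={n:grad(c) for n,c in cams.items()}
def segs(p,n):
    L=world(p[:3],rect3(0,0,.15,.25,.054)); B=world(p[:3],rect3(0,p[3],.116,.070,.054)); D=world(p[:3],rect3(0,0,.15,.25,0))
    s=loop(L)+loop(B)
    s+=[(D[2],D[3])]      # +y bottom, visible in both
    return s
def sat(c,G,ss): return sum(np.tanh(score(c,G,[s])/20) for s in ss)
for use in(["top"],["side"],["top","side"]):
    f=lambda p:-sum(sat(cams[n],Gs[n],segs(p,n)) for n in use)
    r=differential_evolution(f,[(.40,.50),(-.36,-.25),(-.1,.4),(.06,.085)],seed=1,maxiter=150,popsize=25,tol=1e-7)
    print(use,r.x.round(4),r.fun, "bay",world(r.x[:3],[(0,r.x[3],.054)]).round(4))
    if len(use)==1:
        n=use[0]
        print([round(score(cams[n],Gs[n],[s]),1) for s in segs(r.x,n)])
        pts=proj(cams[n],np.vstack([np.linspace(a,b,30) for a,b in segs(r.x,n)]))
        zoom(cams[n],*((290,155,365,215) if n=="top" else (245,125,310,180)),10,"lg_"+n,pts)
E
python3 logfit2.py
```

```text
['top'] [ 0.4512 -0.2883  0.1502  0.0755] -7.3455347481822875 bay [[ 0.4399 -0.2136  0.054 ]]
[np.float64(17.7), np.float64(17.2), np.float64(26.0), np.float64(16.7), np.float64(27.9), np.float64(30.2), np.float64(23.8), np.float64(29.7), np.float64(26.7)]
['side'] [ 0.4567 -0.295   0.2043  0.085 ] -7.26223042341416 bay [[ 0.4394 -0.2118  0.054 ]]
[np.float64(12.9), np.float64(13.5), np.float64(21.6), np.float64(13.9), np.float64(29.3), np.float64(36.0), np.float64(36.2), np.float64(37.7), np.float64(39.2)]
['top', 'side'] [ 0.4494 -0.2865  0.1482  0.0747] -14.180565212286007 bay [[ 0.4384 -0.2127  0.054 ]]
```

View pics/lg_top.png

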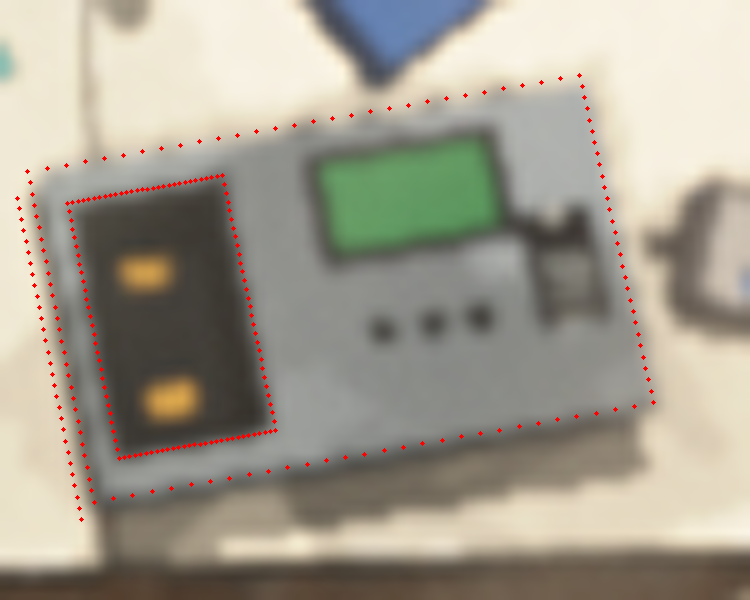

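View pics/lg_side.png

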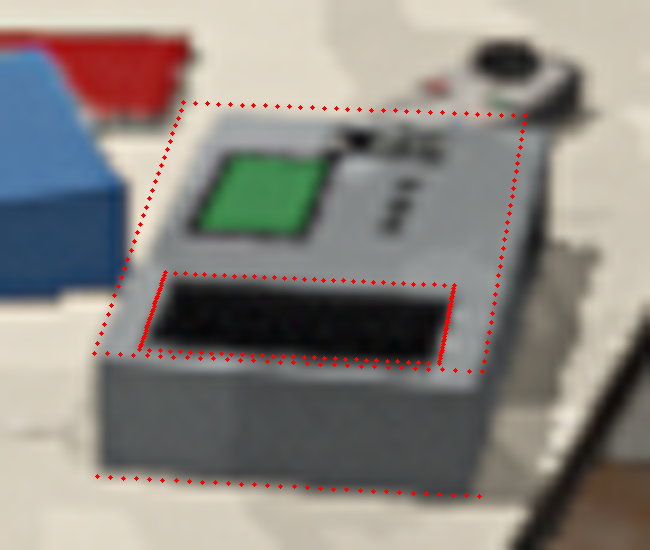

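```bash
cat > bayfit.py <<'E'
from fit import *
cams={n:np.load(n+"0.npy",allow_pickle=True).item() for n in("top","side")}
Gs={n:grad(c) for n,c in cams.items()}
for z in(.054,.050):
  for use in(["top"],["side"],["top","side"]):
    sg=lambda p: loop(world(p[:3],rect3(0,0,p[3],p[4],z)))
    f=lambda p:-sum(score(cams[n],Gs[n],sg(p)) for n in use)
    r=differential_evolution(f,[(.41,.47),(-.24,-.19),(0.05,.25),(.09,.125),(.05,.08)],seed=1,maxiter=200,popsize=25,tol=1e-7)
    print(z,use,r.x.round(4),round(r.fun,1))
    for n in cams: print(n,[round(score(cams[n],Gs[n],[s]),1) for s in sg(r.x)])
    if len(use)==1:
        n=use[0]
        pts=proj(cams[n],np.vstack([np.linspace(a,b,30) for a,b in sg(r.x)]))
        if z==.054: zoom(cams[n],*((290,165,325,210) if n=="top" else (250,145,300,170)),12,"by_"+n,pts)
E
python3 bayfit.py
```

```text
0.054 ['top'] [ 0.4392 -0.2135  0.1434  0.1156  0.0687] -112.8
top [np.float64(28.3), np.float64(30.6), np.float64(24.0), np.float64(29.9)]
side [np.float64(27.2), np.float64(38.9), np.float64(37.0), np.float64(39.6)]
0.054 ['side'] [ 0.4379 -0.2078  0.1277  0.1127  0.0578] -167.8
top [np.float64(2.6), np.float64(29.3), np.float64(23.9), np.float64(28.7)]
side [np.float64(41.5), np.float64(43.8), np.float64(37.3), np.float64(45.2)]
0.054 ['top', 'side'] [ 0.4386 -0.2119  0.1338  0.1137  0.0658] -263.5
top [np.float64(24.1), np.float64(30.1), np.float64(24.0), np.float64(29.6)]
side [np.float64(34.1), np.float64(42.3), np.float64(37.2), np.float64(42.2)]
0.05 ['top'] [ 0.4399 -0.214   0.1434  0.1159  0.0688] -112.8
top [np.float64(28.3), np.float64(30.6), np.float64(24.0), np.float64(29.9)]
side [np.float64(40.6), np.float64(40.3), np.float64(27.8), np.float64(40.7)]
0.05 ['side'] [ 0.4405 -0.2156  0.1277  0.1133  0.0582] -167.8
top [np.float64(22.7), np.float64(30.8), np.float64(7.9), np.float64(28.5)]
side [np.float64(41.5), np.float64(43.8), np.float64(37.3), np.float64(45.2)]
0.05 ['top', 'side'] [ 0.4402 -0.2148  0.1394  0.1142  0.0651] -269.6
top [np.float64(27.8), np.float64(30.7), np.float64(20.4), np.float64(29.4)]
side [np.float64(41.4), np.float64(42.1), np.float64(34.4), np.float64(43.5)]
```

```bash
cat > pkfit.py <<'E'
from fit import *
import sys
S={'A':(.102,.044),'B':(.096,.050),'C':(.090,.056)}
def psegs(pose,l,w,cam,z0=0.,fin=True):
    T=world(pose,rect3(0,0,l,w,z0+.04)); F=world(pose,rect3(0,0,.06,.016,z0+.068)); D=world(pose,rect3(0,0,l,w,z0))
    s=loop(T)+loop(F)
    s+= [(D[2],D[3])] if cam=="side" else []
    s+= [(D[3],D[0])]
    return s
def fitpk(cams,Gs,init,z0=0.,rng=.03,size=None,yr=.3):
    sat=lambda n,ss: sum(np.tanh(score(cams[n],Gs[n],[s])/25) for s in ss)
    out=[]
    for k,(l,w) in S.items():
        if size and k!=size: continue
        f=lambda p:-sum(sat(n,psegs(p,l,w,n,z0)) for n in cams)
        x,y,t=init
        r=differential_evolution(f,[(x-rng,x+rng),(y-rng,y+rng),(t-yr,t+yr)],seed=2,maxiter=80,popsize=20,tol=1e-6)
        out.append((r.fun,k,r.x))
    return sorted(out,key=lambda o:o[0])
if __name__=="__main__":
    C={n:np.load(n+"0.npy",allow_pickle=True).item() for n in("top","side")}
    inits={'L':(.445,.325,-.15),'M':(.42,.193,-.1),'R':(.44,.045,0)}
    P={'top':[],'side':[]}
    for nm,i in inits.items():
        for use in(["top"],["side"],["top","side"]):
            cams={n:C[n] for n in use}; Gs={n:grad(c) for n,c in cams.items()}
            o=fitpk(cams,Gs,i)
            print(nm,use,[(k,round(s,2),x.round(4)) for s,k,x in o])
        for n in C: P[n]+=list(proj(C[n],np.vstack([np.linspace(a,b,25) for a,b in psegs(o[0][2],*S[o[0][1]],n)])))
    zoom(C["top"],165,165,265,220,8,"pf_top",P["top"]); zoom(C["side"],190,175,290,265,7,"pf_side",P["side"])
E
python3 pkfit.py
```

```text
L ['top'] [('A', np.float64(-5.42), array([ 0.4246,  0.3155, -0.2678])), ('B', np.float64(-5.3), array([ 0.4254,  0.317 , -0.3037])), ('C', np.float64(-5.21), array([ 0.4248,  0.3178, -0.2986]))]
L ['side'] [('B', np.float64(-7.25), array([ 0.4377,  0.3283, -0.1391])), ('A', np.float64(-7.07), array([ 0.4386,  0.3296, -0.2282])), ('C', np.float64(-6.91), array([ 0.4362,  0.3263, -0.2123]))]
L ['top', 'side'] [('B', np.float64(-11.4), array([ 0.4381,  0.3279, -0.1175])), ('A', np.float64(-11.3), array([ 0.4382,  0.3306, -0.2154])), ('C', np.float64(-10.45), array([ 0.4369,  0.3274, -0.1556]))]
M ['top'] [('B', np.float64(-4.84), array([ 0.4021,  0.1846, -0.2077])), ('A', np.float64(-4.83), array([ 0.4023,  0.1833, -0.1848])), ('C', np.float64(-4.77), array([ 0.4015,  0.1857, -0.2674]))]
M ['side'] [('C', np.float64(-7.2), array([ 0.4136,  0.1966, -0.1642])), ('A', np.float64(-7.15), array([ 0.4067,  0.2002, -0.0639])), ('B', np.float64(-6.96), array([ 0.4064,  0.1991, -0.1013]))]
M ['top', 'side'] [('A', np.float64(-11.58), array([ 0.4067,  0.2004, -0.0985])), ('B', np.float64(-10.79), array([ 0.406 ,  0.1974, -0.1162])), ('C', np.float64(-10.66), array([ 0.414 ,  0.1961, -0.1152]))]
R ['top'] [('A', np.float64(-4.33), array([ 0.4168,  0.0394, -0.1989])), ('B', np.float64(-4.28), array([ 0.4165,  0.0387, -0.3   ])), ('C', np.float64(-4.11), array([ 0.41  ,  0.0404, -0.273 ]))]
R ['side'] [('B', np.float64(-6.96), array([ 0.4274,  0.0512, -0.1057])), ('C', np.float64(-6.81), array([ 0.4265,  0.0499, -0.097 ])), ('A', np.float64(-6.78), array([ 0.4231,  0.0528, -0.0882]))]
R ['top', 'side'] [('A', np.float64(-10.56), array([ 0.4222,  0.0525, -0.1226])), ('B', np.float64(-10.21), array([0.429 , 0.0512, 0.0165])), ('C', np.float64(-9.56), array([ 0.4273,  0.0502, -0.0429]))]
```

View pics/pf_top.png

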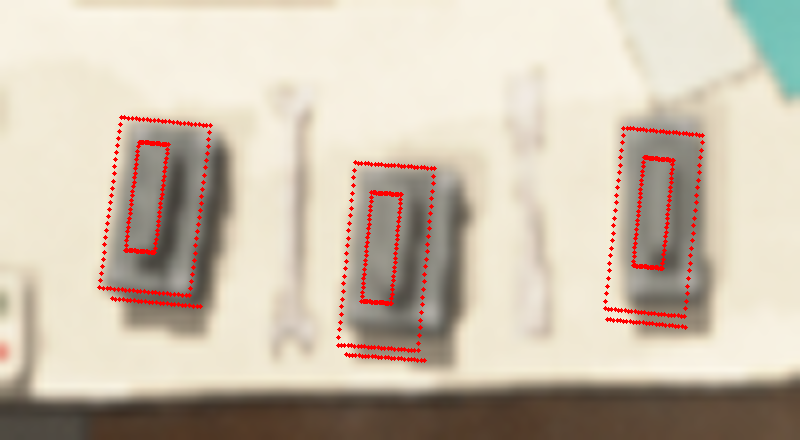

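View pics/pf_side.png

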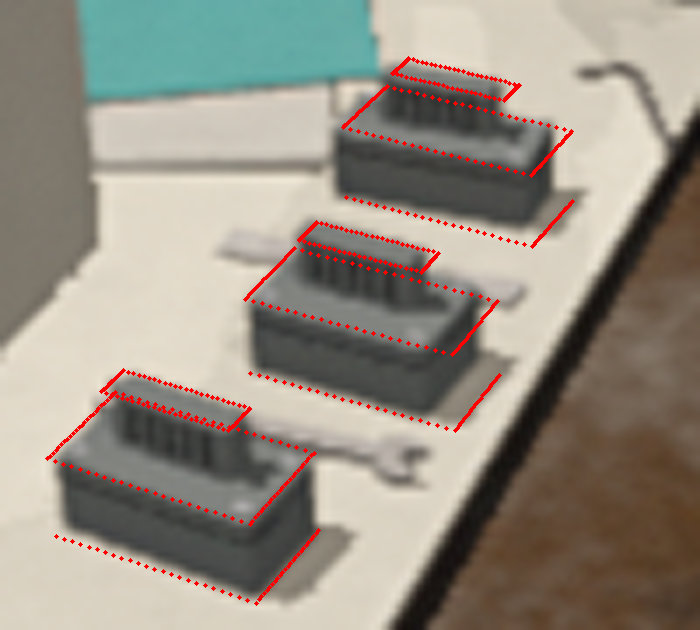

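```bash
python3 - <<'E'
from h import *
C={n:np.load(n+"0.npy",allow_pickle=True).item() for n in("top","side")}
def cell(c,x0,y0,w,h,f):
    return cv2.resize(c["color"][y0:y0+h,x0:x0+w,::-1],None,fx=f,fy=f,interpolation=cv2.INTER_CUBIC)
t=np.hstack([cell(C["top"],x,y,24,32,11) for x,y in((174,174),(203,180),(237,174))])
s=np.hstack([cell(C["side"],x,y,44,44,6) for x,y in((194,224),(221,200),(233,176))])
for im,g in((t,110),(s,60)):
    for i in range(0,im.shape[1],55 if g==110 else 60): cv2.line(im,(i,0),(i,5),(0,0,255),1)
cv2.imwrite("pics/tc.png",t); cv2.imwrite("pics/sc.png",s); print(t.shape,s.shape)
E
```

```text
(352, 792, 3) (264, 792, 3)
```

View pics/tc.png

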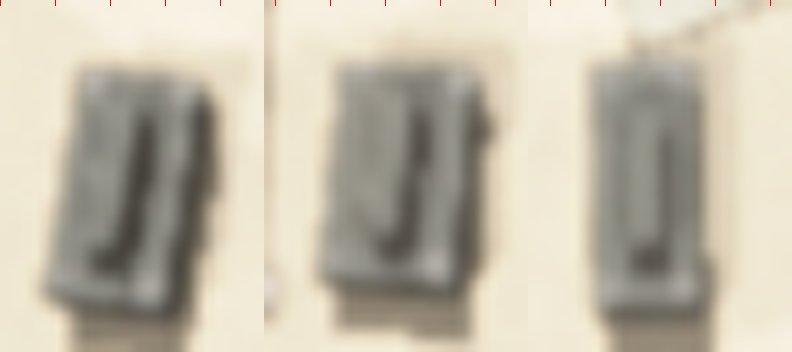

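View pics/sc.png

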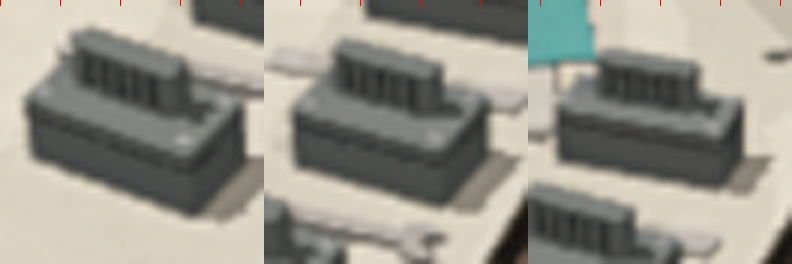

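```bash
cat > clk.py <<'E'
from fit import *
from scipy.optimize import least_squares
C={n:np.load(n+"0.npy",allow_pickle=True).item() for n in("top","side")}
S={'A':(.102,.044),'B':(.096,.050),'C':(.090,.056)}
# corner codes: sx,sy,z
T={'L':((174,174),[((1,1,.04),(82,68)),((1,-1,.04),(200,82)),((-1,-1,.04),(160,300)),((-1,1,.04),(47,290))]),
   'M':((203,180),[((1,1,.04),(76,65)),((1,-1,.04),(214,72)),((-1,-1,.04),(186,282)),((-1,1,.04),(58,278))]),
   'R':((237,174),[((1,1,.04),(64,62)),((1,-1,.04),(169,65)),((-1,-1,.04),(172,305)),((-1,1,.04),(72,305))])}
D={'L':((194,224),[((1,1,.04),(27,105)),((-1,1,.04),(192,165)),((-1,-1,.04),(243,103)),((1,1,0),(33,155)),((-1,1,0),(192,213)),((-1,-1,0),(243,160))]),
   'M':((221,200),[((1,1,.04),(30,105)),((-1,1,.04),(176,155)),((-1,-1,.04),(224,98)),((1,1,0),(33,160)),((-1,1,0),(178,205)),((-1,-1,0),(223,150))]),
   'R':((233,176),[((1,1,.04),(30,102)),((-1,1,.04),(194,140)),((-1,-1,.04),(214,97)),((1,1,0),(32,157)),((-1,1,0),(194,188))])}
for p in "LMR":
    for use in("top","side","both"):
        out=[]
        for k,(l,w) in S.items():
            def f(x):
                r=[]
                for n,dat,ff in(("top",T,11),("side",D,6)):
                    if use not in(n,"both"): continue
                    o,L=dat[p]
                    for (sx,sy,z),uv in L:
                        P=world(x,[(sx*l/2,sy*w/2,z)])
                        r+=list((proj(C[n],P)[0]-((np.array(uv)+.5)/ff-.5+o)))
                return np.array(r)
            s=least_squares(f,(.43,.2,-.1)); out.append((round(np.sqrt((s.fun**2).mean()),2),k,s.x.round(4).tolist()))
        print(p,use,sorted(out))
E
python3 clk.py
```

```text
L top [(np.float64(0.51), 'B', [0.4379, 0.3246, -0.1545]), (np.float64(0.75), 'C', [0.4379, 0.3246, -0.1564]), (np.float64(0.93), 'A', [0.438, 0.3246, -0.1526])]
L side [(np.float64(1.15), 'B', [0.4366, 0.3273, -0.1656]), (np.float64(1.32), 'C', [0.4353, 0.3265, -0.1632]), (np.float64(1.39), 'A', [0.438, 0.328, -0.1686])]
L both [(np.float64(0.98), 'B', [0.4372, 0.3262, -0.1636]), (np.float64(1.16), 'C', [0.4362, 0.3256, -0.1601]), (np.float64(1.26), 'A', [0.4383, 0.3268, -0.1674])]
M top [(np.float64(0.44), 'C', [0.4119, 0.1921, -0.1023]), (np.float64(0.85), 'B', [0.4119, 0.1921, -0.1023]), (np.float64(1.47), 'A', [0.412, 0.1921, -0.1023])]
M side [(np.float64(0.9), 'C', [0.4129, 0.1923, -0.1482]), (np.float64(1.16), 'B', [0.4142, 0.1929, -0.157]), (np.float64(1.64), 'A', [0.4154, 0.1935, -0.1681])]
M both [(np.float64(0.78), 'C', [0.4128, 0.1924, -0.1301]), (np.float64(1.09), 'B', [0.4138, 0.193, -0.137]), (np.float64(1.63), 'A', [0.4148, 0.1934, -0.1449])]
R top [(np.float64(0.38), 'A', [0.431, 0.0474, -0.0068]), (np.float64(0.75), 'B', [0.4309, 0.0474, -0.0081]), (np.float64(1.38), 'C', [0.4309, 0.0474, -0.0093])]
R side [(np.float64(0.7), 'A', [0.4299, 0.0471, -0.0441]), (np.float64(0.84), 'B', [0.4293, 0.0456, -0.0252]), (np.float64(1.26), 'C', [0.4287, 0.044, -0.0121])]
R both [(np.float64(0.6), 'A', [0.4305, 0.0473, -0.021]), (np.float64(0.83), 'B', [0.4298, 0.0465, -0.0112]), (np.float64(1.35), 'C', [0.4292, 0.0458, -0.003])]
```

```bash
python3 - <<'E'
from h import *
C={n:np.load(n+"0.npy",allow_pickle=True).item() for n in("top","side")}
o=[]
for n,(x,y,w,h) in(("top",(294,168,28,38)),("side",(255,147,42,18))):
    a=C[n]["color"][y:y+h,x:x+w,::-1].astype(float); a=np.clip((a-0)*3.0,0,255).astype(np.uint8)
    cv2.imwrite(f"pics/dark_{n}.png",cv2.resize(a,None,fx=15,fy=15,interpolation=cv2.INTER_CUBIC))
    print(C[n]["color"][y+3:y+h-2:2,x+2:x+w:2].mean(2).astype(int) if n=="top" else C[n]["color"][y:y+h,x:x+w:2].mean(2).astype(int))
E
```

```text
[[203 178 167 181 177 168 167 160 141 145 142 142 110]
 [169 167 164 161 146 125 121  96 104 142 141 142 113]
 [155 118  91  83  75  67  61  60  85 143 142 143 129]
 [161  81  69  65  63  59  59  57  77 140 143 143 137]
 [162  82  66  61  61  62  58  57  66 130 143 145 140]
 [154  97  65 107 127 107  65  58  59 124 145 144 144]
 [151 107  66  94 117  94  63  60  57 106 145 144 144]
 [121 105  66  66  64  64  62  60  56  85 146 146 143]
 [107 123  67  64  63  62  62  61  54  76 143 144 143]
 [118 132  67  64  61  61  61  62  56  64 131 143 143]
 [135 124  71  61  60  60  60  62  57  56 124 146 146]
 [148 124  86  59  71 103 119  66  56  55 109 155 155]
 [166 122  97  58  90 146 136  69  59  51  86 156 156]
 [197 102 109  58  61  71  65  57  56  58  91 153 155]
 [200 106 131  66  67  77  86 105 126 129 152 156 156]
 [204 119 136 130 139 151 151 152 150 144 143 125 118]
 [209 142 128 147 148 132 114 114 105  99 108  97  90]]
[[ 69  93 224 159  98  70  85  83  84  87  55 130 134 135  87 115 137 136
  135 136 138]
 [ 68  93 219 136 109  88  84  85  69  79  71 138 137 136 109 125 135 135
 
[... 738 characters left out ...]
8  26  15  10  16  14  17  17  15  18  15  17  14  16  15  73
  149 145  70]
 [170 155 115  23  12  10  13  10  13  13   9  18  13  13  15  17  15 120
  148 130  67]
 [159 159 109  75  43  38  32  20  16  18  12  10  14   9  13  13  14 148
  150 121  68]
 [141 147 141 131 110 110 109  86  64  69  48  32  31  23  18  16  26 133
  147 111  68]
 [ 95 100 113 127 143 156 158 133 110 120  97  91  93  87  74  63  73 145
  148  92  72]
 [ 89  87  89  90  90  92  95  85  91 107 118 130 133 136 120 112 122 157
  147  77  79]
 [ 89  86  89  86  85  86  85  75  75  77  80  79  81  82  86 101 117 131
  133  72  92]
 [ 88  88  89  88  88  88  88  76  73  76  73  72  74  74  74  75  79  77
   80  70  96]]
```

View pics/dark_top.png

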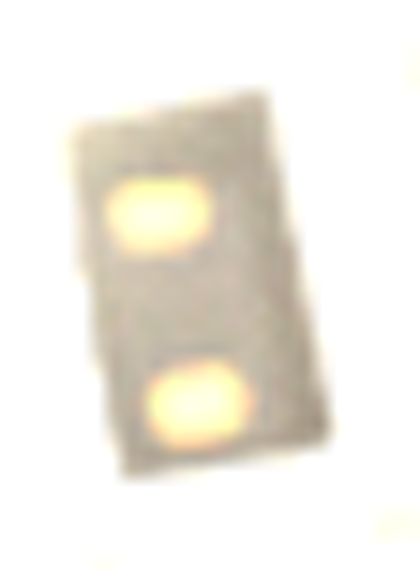

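View pics/dark_side.png

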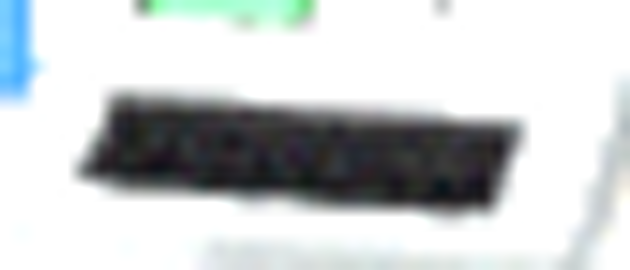

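```bash
cat > d.py <<'E'
# usage: d.py x y z yaw  -> turn first (about tool z), then shift in the turned tool axes
import sys
from h import *
s=robot.read_state()
Rm=R.from_rotvec(s["orientation"]).as_matrix()
yaw=np.arctan2(Rm[1,0],Rm[0,0])
print("t",round(s["t"],2),"pos",s["tool_pos"].round(4),"yaw",round(yaw,4),"tilt",round(np.arccos(-Rm[2,2]),4),"F",s["force"].round(1),"open",round(s["opening"],4),"q",s["q"].round(2))
if len(sys.argv)>3:
    a=list(map(float,sys.argv[1:])); ty=a[3] if len(a)>3 else yaw
    turn=-((ty-yaw+np.pi/2)%np.pi-np.pi/2)
    Rt=Rm@R.from_rotvec([0,0,turn]).as_matrix()
    d0=Rm.T@(np.array(a[:3])-s["tool_pos"])*1000; d=Rt.T@(np.array(a[:3])-s["tool_pos"])*1000
    print("turn",round(turn,4),"shift after turn",d.round(1),"| shift before turn",d0.round(1))
E
python3 d.py .4305 .0473 .13 -.015
```

```text
t 1.4 pos [ 0.269  -0.5364  0.1974] yaw 0.4648 tilt 0.0001 F [ 0.7  0.3 -0.6] open 0.0931 q [-1.19  0.13  1.49 -0.    1.52 -0.09]
turn 0.4798 shift after turn [ 152.8 -586.    67.3] | shift before turn [ 406.  -449.3   67.3]
```

Request:
{"name": "send_rows", "arguments": {
  "targets": [
    [0,[0,0,0],0.12],
    [0,[0,0,0],0.12],
    [0,[0,0,0],0.12],
    [0,[0,0,0],0.12],
    [0,[11.8,-45,0],0],
    [0,[11.8,-45,0],0],
    [0,[11.8,-45,0],0],
    [0,[11.8,-45,0],0],
    [0,[11.8,-45,0],0],
    [0,[11.8,-45,0],0],
    [0,[11.8,-45,0],0],
    [0,[11.8,-45,0],0]
  ],
  "newtons": 20
}}

```text
t: 2.6
tool_pos: [0.369, -0.1762, 0.1976]
orientation: [3.141, -0.025, 0.001]
force: [1.4, 1.0, -0.5]
opening: 0.0466
```

Request:
{"name": "send_rows", "arguments": {
  "targets": [
    [0,[11.8,-45,0],0],
    [0,[11.8,-45,0],0],
    [0,[11.8,-45,10],0],
    [0,[11.8,-45,25],0],
    [0,[11.8,-45,32],0],
    [0,[0,0,0],0],
    [0,[0,0,0],0]
  ]
}}

```text
t: 3.3
tool_pos: [0.4285, 0.0395, 0.1347]
orientation: [3.141, -0.019, -0.003]
force: [0.0, -0.7, 0.6]
opening: 0.0463
```

```bash
python3 d.py .4305 .0473 .045 -.015; python3 - <<'E'
from h import *
c=optics.read_camera("top"); zoom(c,200,150,300,225,8,"t1")
c=optics.read_camera("side"); zoom(c,190,120,310,230,6,"s1")
E
```

```text
t 3.3 pos [0.4285 0.0395 0.1347] yaw -0.0123 tilt 0.0019 F [ 0.  -0.7  0.6] open 0.0463 q [-0.03 -0.31  2.02 -0.    1.44  1.56]
turn 0.0027 shift after turn [ 2.1 -7.9 89.7] | shift before turn [ 2.1 -7.9 89.7]
```

View pics/t1.png

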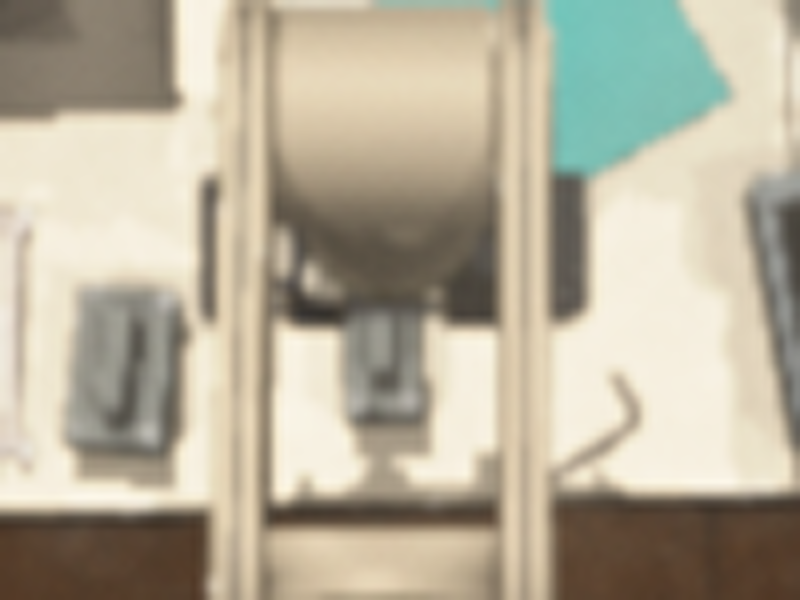

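View pics/s1.png

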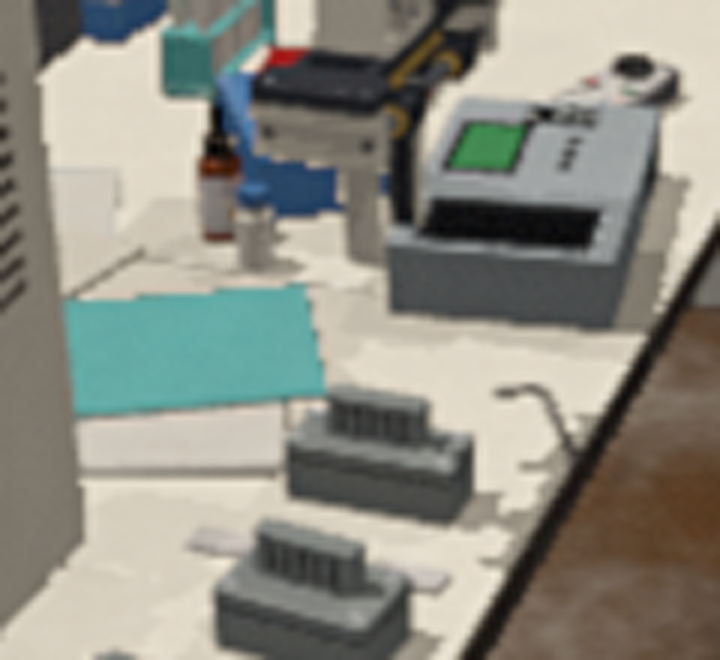

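```bash
python3 d.py .4305 .0473 .045 -.015
```

```text
t 3.4 pos [0.4296 0.038  0.1363] yaw -0.0156 tilt 0.0013 F [ 0.1 -0.1 -0.1] open 0.0464 q [-0.03 -0.31  2.01 -0.    1.44  1.56]
turn -0.0006 shift after turn [ 0.6 -9.4 91.3] | shift before turn [ 0.6 -9.4 91.3]
```

```bash
python3 - <<'E'
from h import *
c=np.load("side0.npy",allow_pickle=True).item(); s=robot.read_state()
p=s["tool_pos"]
for dy in(-.032,0,.032):
    u=proj(c,p+[0,dy,0])[0]; print(u,(u-[190,120])*6)
E
```

```text
[256.8968449  161.39610486] [401.38106942 248.37662916]
[253.51682011 165.51749533] [381.10092068 273.10497197]
[250.00062748 169.80492033] [360.00376491 298.82952198]
```

Request:
{"name": "send_rows", "arguments": {
  "targets": [
    [0,[0.5,-9.3,10],0],
    [0,[0,0,25],0],
    [0,[0,0,25],0],
    [0,[0,0,20],0],
    [0,[0,0,11],0],
    [0,[0,0,0],0],
    [0,[0,0,0],0]
  ]
}}

```text
t: 4.1
tool_pos: [0.4303, 0.0477, 0.0451]
orientation: [-3.141, 0.025, -0.001]
force: [0.1, -0.1, -0.4]
opening: 0.0462
```

```bash
python3 d.py .4305 .0473 .045 -.015; python3 - <<'E'
from h import *
c=optics.read_camera("side"); zoom(c,210,150,290,230,8,"s2")
E
```

```text
t 4.1 pos [0.4303 0.0477 0.0451] yaw -0.0161 tilt 0.0008 F [ 0.1 -0.1 -0.4] open 0.0462 q [-0.01 -0.2   2.1   0.    1.24  1.58]
turn -0.0011 shift after turn [0.2 0.4 0.1] | shift before turn [0.2 0.4 0.1]
```

View pics/s2.png

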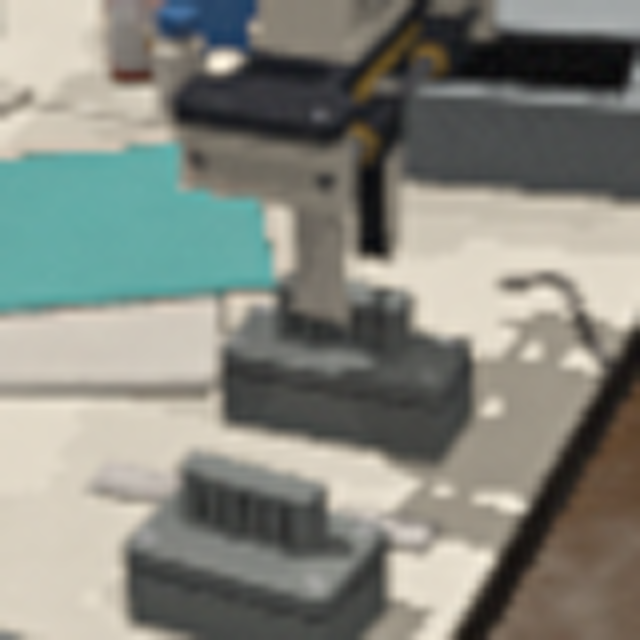

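Request:
{"name": "send_rows", "arguments": {
  "targets": [
    [-1,[0,0,0],0],
    [-1,[0,0,0],0],
    [-1,[0,0,0],0],
    [-1,[0,0,0],0],
    [-1,[0,0,0],0]
  ],
  "newtons": 30
}}

```text
t: 4.65
tool_pos: [0.43, 0.0481, 0.0445]
orientation: [-3.141, 0.024, -0.001]
force: [0.4, 1.0, 1.4]
opening: 0.015
```

Request:
{"name": "send_rows", "arguments": {
  "targets": [
    [-1,[0,0,-15],0],
    [-1,[0,0,-25],0],
    [-1,[0,0,-30],0],
    [-1,[0,0,-20],0],
    [-1,[0,0,0],0],
    [-1,[0,0,0],0]
  ]
}}

```text
t: 5.25
tool_pos: [0.4297, 0.048, 0.1337]
orientation: [3.141, -0.024, -0.0]
force: [-0.2, 0.8, -2.4]
opening: 0.0149
```

```bash
python3 d.py .4395 -.2135 .135 .148; python3 - <<'E'
from h import *
c=optics.read_camera("side"); zoom(c,210,120,290,200,8,"s3")
E
```

```text
t 5.25 pos [0.4297 0.048  0.1337] yaw -0.0152 tilt 0.0001 F [-0.2  0.8 -2.4] open 0.0149 q [-0.01 -0.3   2.01 -0.    1.43  1.58]
turn -0.1632 shift after turn [-28.8 260.1  -1.3] | shift before turn [ 13.8 261.4  -1.3]
```

View pics/s3.png

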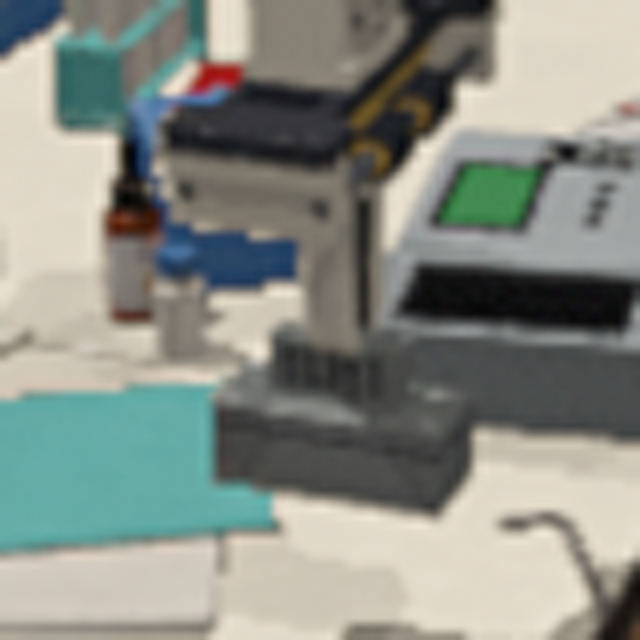

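Request:
{"name": "send_rows", "arguments": {
  "targets": [
    [-1,[0,0,0],-0.082],
    [-1,[0,0,0],-0.081],
    [-1,[-2.8,20,0],0],
    [-1,[-4,40,0],0],
    [-1,[-5,45,0],0],
    [-1,[-5,45,0],0],
    [-1,[-5,45,0],0],
    [-1,[-4,40,0],0],
    [-1,[-3,25,0],0],
    [-1,[0,0,0],0],
    [-1,[0,0,0],0],
    [-1,[0,0,0],0]
  ]
}}

```text
t: 6.5
tool_pos: [0.4389, -0.2121, 0.133]
orientation: [-3.131, -0.233, 0.003]
force: [0.3, 0.3, -0.8]
opening: 0.0148
```

```bash
python3 d.py .4395 -.2135 .105 .148; python3 - <<'E'
from h import *
for n in("side","top"):
    c=optics.read_camera(n); np.save(n+"1.npy",c,allow_pickle=True)
    zoom(c,*((240,110,320,190) if n=="side" else (285,155,365,215)),9,n[0]+"4")
E
```

```text
t 6.5 pos [ 0.4389 -0.2121  0.133 ] yaw 0.1484 tilt 0.0024 F [ 0.3  0.3 -0.8] open 0.0148 q [-0.56 -0.14  1.87  0.    1.41  0.87]
turn 0.0004 shift after turn [ 0.4  1.5 28. ] | shift before turn [ 0.4  1.5 28. ]
```

View pics/s4.png

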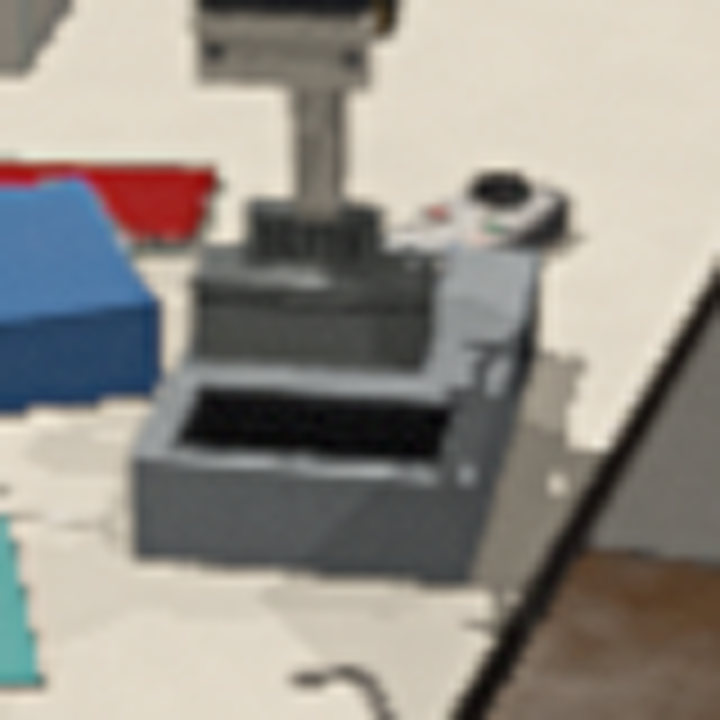

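View pics/t4.png

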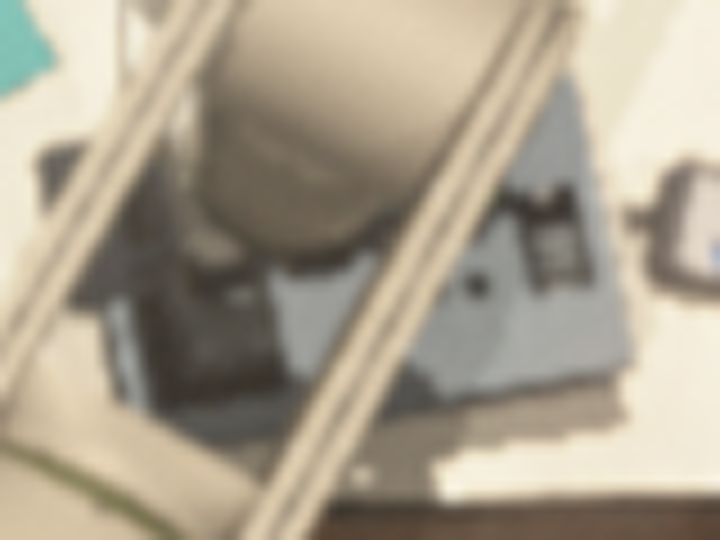

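```bash
python3 - <<'E'
from fit import *
c=np.load("side1.npy",allow_pickle=True).item()
s=robot.read_state(); p=s["tool_pos"]; z0=p[2]-.0447
for off in(0,):
    P=world((p[0],p[1],.148),[(.051,.022,z0),(-.051,.022,z0),(.051,.022,z0+.04),(-.051,.022,z0+.04)])
    print(((proj(c,P)+.5-[240,110])*9).round(0))
B=world((.4395,-.2135,.148),rect3(0,0,.116,.07,.054)); print(((proj(c,B)+.5-[240,110])*9).round(0))
E
```

```text
[[188. 360.]
 [424. 376.]
 [186. 274.]
 [426. 289.]]
[[458. 394.]
 [201. 376.]
 [169. 444.]
 [436. 464.]]
```

Request:
{"name": "send_rows", "arguments": {
  "targets": [
    [-1,[0.4,1.5,10],0],
    [-1,[0,0,12],0],
    [-1,[0,0,8],0],
    [-1,[0,0,4],0],
    [-1,[0,0,2],0],
    [-1,[0,0,0],0],
    [-1,[0,0,0],0]
  ]
}}

```text
t: 7.3
tool_pos: [0.4405, -0.215, 0.0987]
orientation: [3.133, 0.232, 0.001]
force: [-0.7, -0.4, -2.3]
opening: 0.0148
```

```bash
python3 d.py .4395 -.2135 .095 .148
```

```text
t 7.3 pos [ 0.4405 -0.215   0.0987] yaw 0.1477 tilt 0.0006 F [-0.7 -0.4 -2.3] open 0.0148 q [-0.56 -0.1   1.9  -0.    1.34  0.86]
turn -0.0003 shift after turn [-0.7 -1.6  3.7] | shift before turn [-0.7 -1.6  3.7]
```

Request:
{"name": "send_rows", "arguments": {
  "targets": [
    [-1,[-0.5,-1.2,1],0],
    [-1,[0,0,2],0],
    [-1,[0,0,2],0],
    [-1,[0,0,2],0],
    [-1,[0,0,0],0],
    [-1,[0,0,0],0]
  ]
}}

```text
t: 7.9
tool_pos: [0.4397, -0.2139, 0.0917]
orientation: [3.133, 0.232, 0.001]
force: [-0.7, -0.5, 2.5]
opening: 0.0151
```

```bash
python3 d.py .4395 -.2135 .095 .148;python3 d.py
```

```text
t 7.9 pos [ 0.4397 -0.2139  0.0917] yaw 0.1477 tilt 0.0006 F [-0.7 -0.5  2.5] open 0.0151 q [-0.56 -0.1   1.91 -0.    1.32  0.87]
turn -0.0003 shift after turn [-0.2 -0.4 -3.3] | shift before turn [-0.2 -0.4 -3.3]
t 7.9 pos [ 0.4397 -0.2139  0.0917] yaw 0.1477 tilt 0.0006 F [-0.7 -0.5  2.5] open 0.0151 q [-0.56 -0.1   1.91 -0.    1.32  0.87]
```

Request:
{"name": "send_rows", "arguments": {
  "targets": [
    [-1,[0,0,2],0],
    [-1,[0,0,2],0],
    [-1,[0,0,1],0],
    [-1,[0,0,0],0],
    [-1,[0,0,0],0]
  ]
}}

```text
t: 8.4
tool_pos: [0.4387, -0.2142, 0.0873]
orientation: [3.132, 0.232, -0.003]
force: [-9.7, 0.2, 13.8]
opening: 0.0152
```

```bash
python3 d.py .4395 -.2135 .095 .148;python3 - <<'E'
from h import *
for n in("side",):
    c=optics.read_camera(n); np.save(n+"1.npy",c,allow_pickle=True)
    zoom(c,*((240,110,320,190) if n=="side" else (285,155,365,215)),9,n[0]+"5")
E
```

```text
t 8.4 pos [ 0.4387 -0.2142  0.0873] yaw 0.1477 tilt 0.0019 F [-9.7  0.2 13.8] open 0.0152 q [-0.56 -0.09  1.92 -0.    1.32  0.87]
turn -0.0003 shift after turn [ 0.9 -0.6 -7.7] | shift before turn [ 0.9 -0.6 -7.7]
```

View pics/s5.png

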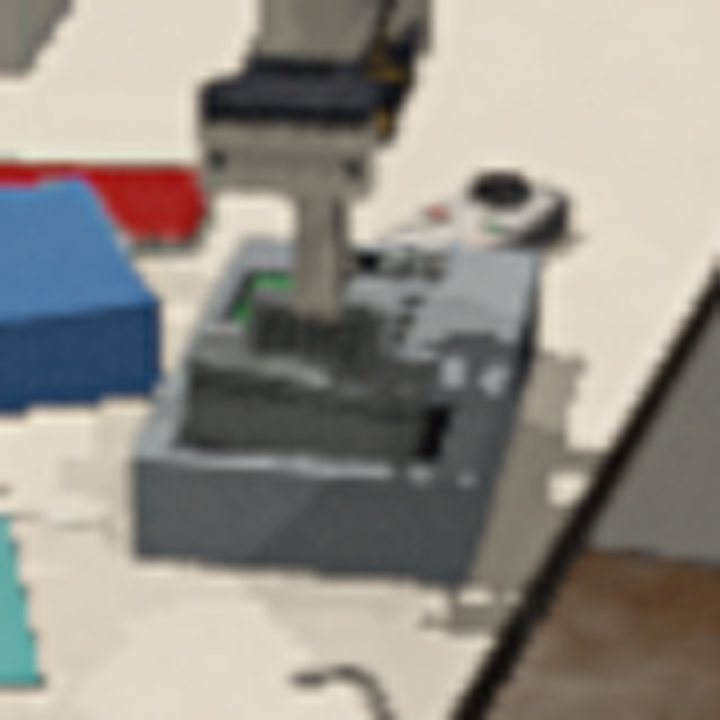

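Request:
{"name": "send_rows", "arguments": {
  "targets": [
    [-1,[0,0,-6],0],
    [-1,[0,0,-5],0],
    [-1,[-3,0,0],0],
    [-1,[0,0,0],0],
    [-1,[0,0,0],0]
  ]
}}

```text
t: 8.95
tool_pos: [0.4363, -0.214, 0.097]
orientation: [-3.133, -0.232, 0.001]
force: [0.2, -0.2, -2.0]
opening: 0.015
```

```bash
python3 d.py .4395 -.2135 .095 .148;python3 - <<'E'
from h import *
for n in("side",):
    c=optics.read_camera(n); np.save(n+"1.npy",c,allow_pickle=True)
    zoom(c,*((240,110,320,190) if n=="side" else (285,155,365,215)),9,n[0]+"6")
E
```

```text
t 8.95 pos [ 0.4363 -0.214   0.097 ] yaw 0.1477 tilt 0.0005 F [ 0.2 -0.2 -2. ] open 0.015 q [-0.56 -0.11  1.92  0.    1.34  0.86]
turn -0.0003 shift after turn [3.2 0.  2. ] | shift before turn [3.2 0.  2. ]
```

View pics/s6.png

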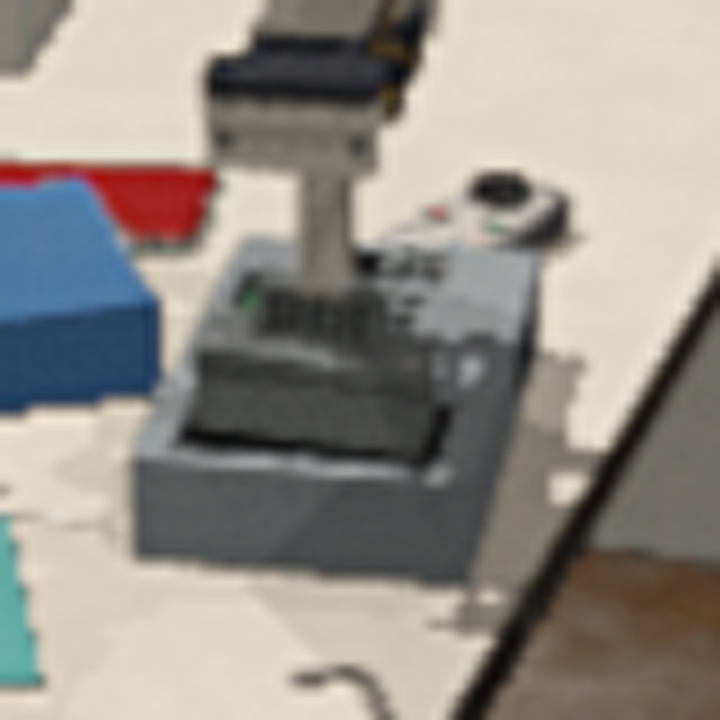

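Request:
{"name": "send_rows", "arguments": {
  "targets": [
    [-1,[1.5,0,0],0],
    [-1,[0,0,2],0],
    [-1,[0,0,2],0],
    [-1,[0,0,1],0],
    [-1,[0,0,0],0]
  ]
}}

```text
t: 9.5
tool_pos: [0.4378, -0.2138, 0.0919]
orientation: [-3.133, -0.232, 0.001]
force: [-0.1, 0.2, -2.0]
opening: 0.0149
```

```bash
python3 d.py .4395 -.2135 .095 .148
```

```text
t 9.5 pos [ 0.4378 -0.2138  0.0919] yaw 0.1479 tilt 0.0006 F [-0.1  0.2 -2. ] open 0.0149 q [-0.56 -0.1   1.92  0.    1.33  0.86]
turn -0.0001 shift after turn [ 1.7 -0.  -3.1] | shift before turn [ 1.7 -0.  -3.1]
```

Request:
{"name": "send_rows", "arguments": {
  "targets": [
    [-1,[0,0,2],0],
    [-1,[0,0,2],0],
    [-1,[0,0,1],0],
    [-1,[0,0,0],0]
  ]
}}

```text
t: 9.9
tool_pos: [0.4379, -0.2143, 0.0878]
orientation: [3.132, 0.232, -0.0]
force: [-3.8, -0.2, 5.1]
opening: 0.0151
```

```bash
python3 d.py .4395 -.2135 .095 .148;python3 - <<'E'
from h import *
for n in("side",):
    c=optics.read_camera(n); np.save(n+"1.npy",c,allow_pickle=True)
    zoom(c,*((240,110,320,190) if n=="side" else (285,155,365,215)),9,n[0]+"7")
E
```

```text
t 9.9 pos [ 0.4379 -0.2143  0.0878] yaw 0.1477 tilt 0.0007 F [-3.8 -0.2  5.1] open 0.0151 q [-0.56 -0.1   1.92 -0.    1.32  0.86]
turn -0.0003 shift after turn [ 1.7 -0.5 -7.2] | shift before turn [ 1.7 -0.5 -7.2]
```

View pics/s7.png

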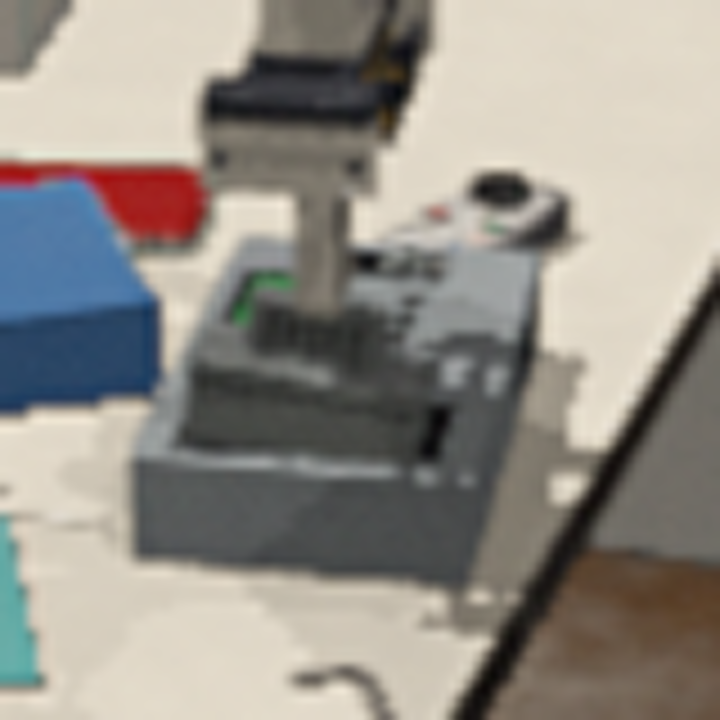

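Request:
{"name": "send_rows", "arguments": {
  "targets": [
    [-1,[-1.5,0,-1],0],
    [-1,[-1.5,0,0],0],
    [-1,[0,0,1],0],
    [-1,[0,0,1.5],0],
    [-1,[0,0,1.5],0],
    [-1,[0,0,0],0]
  ]
}}

```text
t: 10.55
tool_pos: [0.4344, -0.2147, 0.0847]
orientation: [3.133, 0.232, -0.002]
force: [-6.2, -1.2, 7.5]
opening: 0.0151
```

```bash
python3 d.py .4395 -.2135 .095 .148;python3 - <<'E'
from h import *
for n in("side",):
    c=optics.read_camera(n); np.save(n+"1.npy",c,allow_pickle=True)
    zoom(c,*((240,110,320,190) if n=="side" else (285,155,365,215)),9,n[0]+"8")
E
```

```text
t 10.55 pos [ 0.4344 -0.2147  0.0847] yaw 0.1477 tilt 0.0014 F [-6.2 -1.2  7.5] open 0.0151 q [-0.56 -0.1   1.93 -0.    1.31  0.86]
turn -0.0003 shift after turn [  5.2  -0.5 -10.3] | shift before turn [  5.2  -0.5 -10.3]
```

View pics/s8.png

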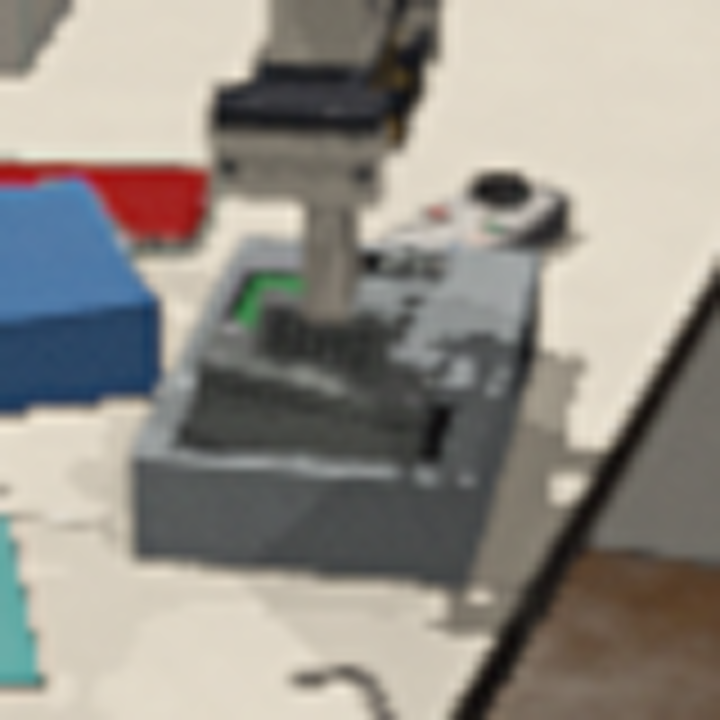

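Request:
{"name": "send_rows", "arguments": {
  "targets": [
    [-1,[-1,0,-0.5],0],
    [-1,[-1,0,0],0],
    [-1,[-1,0,0],0],
    [-1,[0,0,0],0]
  ]
}}

```text
t: 11.0
tool_pos: [0.4325, -0.2147, 0.0848]
orientation: [3.133, 0.232, 0.002]
force: [3.0, -0.5, -1.0]
opening: 0.0155
```

```bash
python3 d.py .4395 -.2135 .095 .148;python3 - <<'E'
from h import *
for n in("side",):
    c=optics.read_camera(n); np.save(n+"1.npy",c,allow_pickle=True)
    zoom(c,*((240,110,320,190) if n=="side" else (285,155,365,215)),9,n[0]+"9")
E
```

```text
t 11.0 pos [ 0.4325 -0.2147  0.0848] yaw 0.1478 tilt 0.0011 F [ 3.  -0.5 -1. ] open 0.0155 q [-0.57 -0.11  1.94  0.    1.31  0.86]
turn -0.0002 shift after turn [  7.1  -0.2 -10.2] | shift before turn [  7.1  -0.2 -10.2]
```

View pics/s9.png

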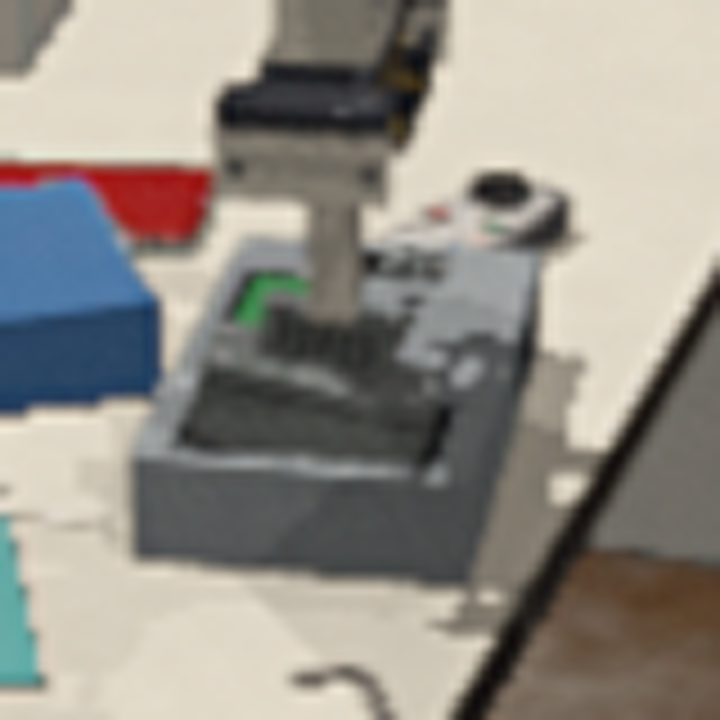

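Request:
{"name": "send_rows", "arguments": {
  "targets": [
    [-0.4,[0,0,0],0],
    [-0.4,[0,0,0],0],
    [-0.4,[0,0,0],0],
    [-0.4,[0,0,-15],0],
    [-0.4,[0,0,-30],0],
    [-0.4,[0,0,-10],0],
    [-0.4,[0,0,0],0]
  ]
}}

```text
t: 11.75
tool_pos: [0.4334, -0.2156, 0.1417]
orientation: [3.131, 0.232, 0.005]
force: [-0.2, -1.2, -0.8]
opening: 0.0277
```

```bash
python3 d.py .4395 -.2135 .095 .148;python3 - <<'E'
from h import *
for n in("side","top"):
    c=optics.read_camera(n); np.save(n+"1.npy",c,allow_pickle=True)
    zoom(c,*((240,110,320,190) if n=="side" else (285,155,365,215)),9,n[0]+"10")
E
```

```text
t 11.75 pos [ 0.4334 -0.2156  0.1417] yaw 0.1478 tilt 0.0039 F [-0.2 -1.2 -0.8] open 0.0277 q [-0.57 -0.16  1.88 -0.    1.42  0.86]
turn -0.0002 shift after turn [ 6.2 -1.3 46.7] | shift before turn [ 6.2 -1.3 46.7]
```

View pics/s10.png

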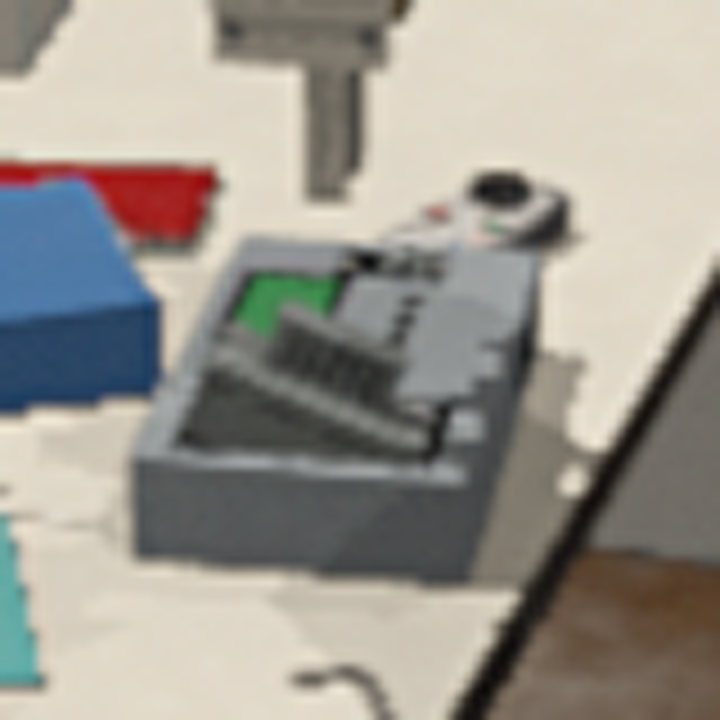

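View pics/t10.png

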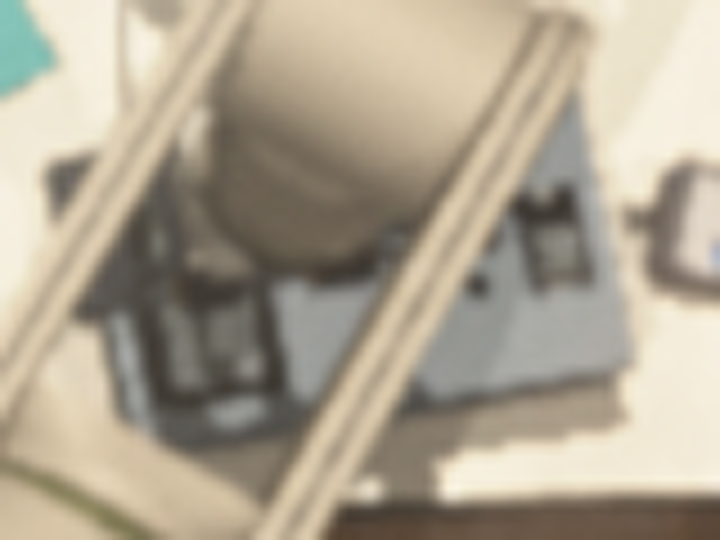

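```bash
python3 d.py .476 -.208 .105 .148
```

```text
t 11.85 pos [ 0.4319 -0.2147  0.139 ] yaw 0.1478 tilt 0.0005 F [-0.4 -0.1  0.9] open 0.0276 q [-0.57 -0.16  1.88 -0.    1.42  0.86]
turn -0.0002 shift after turn [44.7 -0.1 34. ] | shift before turn [44.7 -0.1 34. ]
```

Request:
{"name": "send_rows", "arguments": {
  "targets": [
    [-1,[22,0,0],0],
    [-1,[22.7,0,0],0],
    [-1,[0,0,14],0],
    [-1,[0,0,14],0],
    [-1,[0,0,6],0],
    [-1,[0,0,4],0],
    [-1,[0,0,4],0],
    [-1,[0,0,4],0],
    [-1,[0,0,0],0]
  ]
}}

```text
t: 12.75
tool_pos: [0.4761, -0.2082, 0.0936]
orientation: [-3.133, -0.232, 0.0]
force: [0.9, -0.3, 0.2]
opening: 0.0006
```

```bash
python3 d.py .476 -.208 .105 .148;python3 - <<'E'
from h import *
for n in("side",):
    c=optics.read_camera(n)
    zoom(c,*((240,110,320,190) if n=="side" else (285,155,365,215)),9,n[0]+"11")
E
```

```text
t 12.75 pos [ 0.4761 -0.2082  0.0936] yaw 0.1476 tilt 0.0002 F [ 0.9 -0.3  0.2] open 0.0006 q [-0.51 -0.01  1.83  0.    1.32  0.91]
turn -0.0004 shift after turn [ -0.   -0.2 -11.4] | shift before turn [ -0.   -0.2 -11.4]
```

View pics/s11.png

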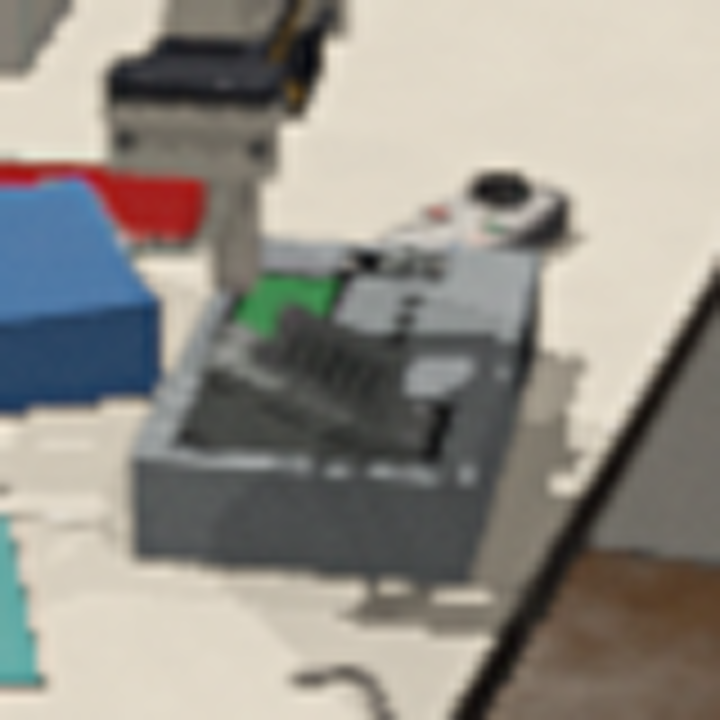

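Request:
{"name": "send_rows", "arguments": {
  "targets": [
    [-1,[0,0,3],0],
    [-1,[0,0,2],0],
    [-1,[0,0,2],0],
    [-1,[0,0,2],0],
    [-1,[0,0,0],0]
  ]
}}

```text
t: 13.3
tool_pos: [0.4761, -0.2081, 0.0844]
orientation: [-3.133, -0.232, 0.001]
force: [0.1, -0.0, 0.4]
opening: 0.0007
```

Request:
{"name": "send_rows", "arguments": {
  "targets": [
    [-1,[0,0,2],0],
    [-1,[0,0,2],0],
    [-1,[0,0,0],0]
  ]
}}

```text
t: 13.6
tool_pos: [0.4761, -0.2081, 0.0804]
orientation: [-3.133, -0.232, 0.001]
force: [-0.2, -0.4, -0.4]
opening: 0.0004
```

```bash
python3 d.py .476 -.208 .105 .148;python3 - <<'E'
from h import *
for n in("side",):
    c=optics.read_camera(n)
    zoom(c,*((240,110,320,190) if n=="side" else (285,155,365,215)),9,n[0]+"12")
E
```

```text
t 13.6 pos [ 0.4761 -0.2081  0.0804] yaw 0.1478 tilt 0.0005 F [-0.2 -0.4 -0.4] open 0.0004 q [-0.51  0.    1.84 -0.    1.3   0.91]
turn -0.0002 shift after turn [ -0.1  -0.1 -24.6] | shift before turn [ -0.1  -0.1 -24.6]
```

View pics/s12.png

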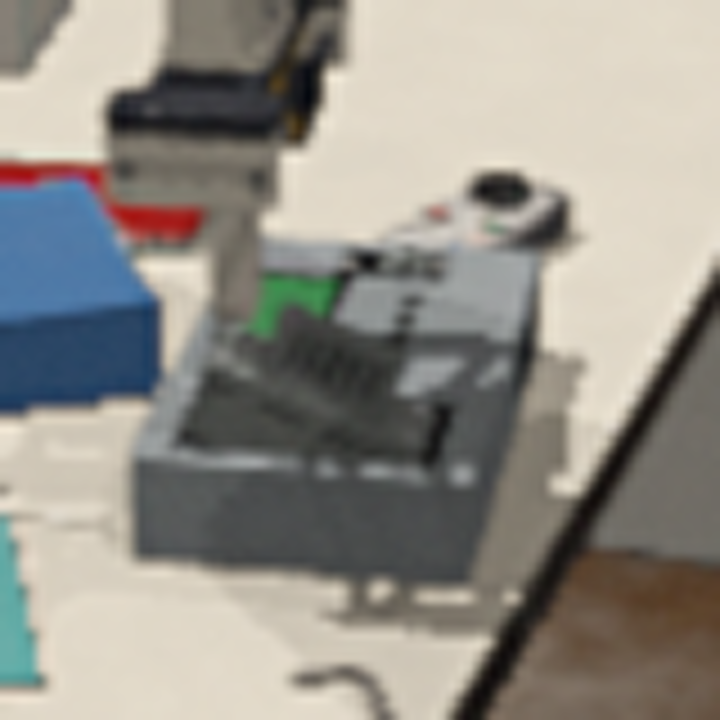

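Request:
{"name": "send_rows", "arguments": {
  "targets": [
    [-1,[0,0,2],0],
    [-1,[0,0,2],0],
    [-1,[0,0,2],0],
    [-1,[0,0,0],0]
  ]
}}

```text
t: 14.05
tool_pos: [0.4761, -0.2081, 0.0744]
orientation: [-3.133, -0.232, 0.001]
force: [-0.0, -1.0, -0.3]
opening: 0.0004
```

Request:
{"name": "send_rows", "arguments": {
  "targets": [
    [-1,[0,0,2],0],
    [-1,[0,0,2],0],
    [-1,[0,0,0],0]
  ]
}}

```text
t: 14.35
tool_pos: [0.4761, -0.2081, 0.0704]
orientation: [-3.133, -0.232, 0.001]
force: [-0.4, -0.9, 0.1]
opening: 0.0005
```

```bash
python3 d.py .476 -.208 .105 .148;python3 - <<'E'
from h import *
for n in("side",):
    c=optics.read_camera(n)
    zoom(c,*((240,110,320,190) if n=="side" else (285,155,365,215)),9,n[0]+"13")
E
```

```text
t 14.35 pos [ 0.4761 -0.2081  0.0704] yaw 0.1478 tilt 0.0006 F [-0.4 -0.9  0.1] open 0.0005 q [-0.51  0.01  1.85 -0.    1.28  0.91]
turn -0.0002 shift after turn [ -0.1  -0.1 -34.6] | shift before turn [ -0.1  -0.1 -34.6]
```

View pics/s13.png

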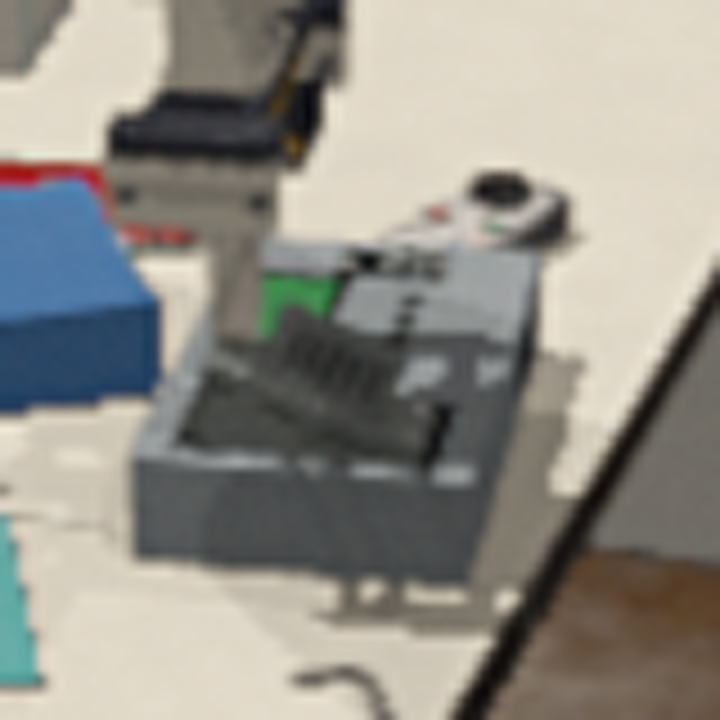

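```bash
python3 - <<'E'
from fit import *
c=np.load("side1.npy",allow_pickle=True).item()
b=np.array([.4395,-.2135,0]); t=.148; ex=np.array([np.cos(t),np.sin(t),0]); ey=np.array([-np.sin(t),np.cos(t),0])
for name,uv in dict(backtop=(208,368),fronttop=(428,446),backbot_vis=(182,440)).items():
  for yy in(.022,):
    px=(np.array(uv)+.5)/9-.5+[240,110]
    d=back(c,px,0)[0]-c["position"]; p0=np.array(c["position"])
    k=((b+ey*yy-p0)@ey)/(d@ey); q=p0+k*d
    print(name,((q-b)@ex*1000).round(1),(q[2]*1000).round(1))
E
```

```text
backtop 42.6 85.1
fronttop -52.9 55.5
backbot_vis 54.7 49.9
```

```bash
python3 - <<'E'
from fit import *
c=np.load("side1.npy",allow_pickle=True).item()
for L in [(.037,0,.0704),(.0445,0,.0704),(.0295,0,.0704),(.037,.0175,.0704),(.041,.022,.085),(.041,-.022,.085),(.041,0,.085)]:
    print(L,((proj(c,world((.4395,-.2135,.148),[L]))[0]+.5-[240,110])*9).round(0))
E
```

```text
(0.037, 0, 0.0704) [231. 379.]
(0.0445, 0, 0.0704) [215. 378.]
(0.0295, 0, 0.0704) [248. 380.]
(0.037, 0.0175, 0.0704) [224. 396.]
(0.041, 0.022, 0.085) [212. 369.]
(0.041, -0.022, 0.085) [232. 327.]
(0.041, 0, 0.085) [222. 348.]
```

```bash
python3 - <<'E'
from fit import *
c=np.load("side1.npy",allow_pickle=True).item()
print("s2", [((proj(c,[[.4303,.0477+dy,z]])[0]+.5-[210,150])*8).round(0) for dy in(.023,.04) for z in(.045,.055,.065)])
print("s10", [((proj(c,world((.4325,-.2150,.148),[(0,dy,z)]))[0]+.5-[240,110])*9).round(0) for dy in(.014,.031) for z in(.14,.15,.16)])
print("s13", [((proj(c,world((.4761,-.2081,.148),[(0,dy,z)]))[0]+.5-[240,110])*9).round(0) for dy in(.0,.017) for z in(.07,.08,.09)])
E
```

```text
s2 [array([329., 356.]), array([328., 336.]), array([327., 315.]), array([314., 376.]), array([313., 356.]), array([312., 335.])]
s10 [array([326., 249.]), array([326., 227.]), array([326., 205.]), array([320., 265.]), array([320., 243.]), array([319., 221.])]
s13 [array([231., 380.]), array([231., 359.]), array([231., 338.]), array([224., 396.]), array([224., 375.]), array([223., 354.])]
```

Request:
{"name": "send_rows", "arguments": {
  "targets": [
    [-1,[0,0,1.5],0],
    [-1,[0,0,1.5],0],
    [-1,[0,0,1.5],0],
    [-1,[0,0,0],0]
  ]
}}

```text
t: 14.8
tool_pos: [0.4769, -0.2087, 0.0684]
orientation: [3.132, 0.232, 0.002]
force: [-6.4, 3.3, 15.8]
opening: 0.0006
```

Request:
{"name": "send_rows", "arguments": {
  "targets": [
    [-1,[0,0,1.5],0],
    [-1,[0,0,1.5],0],
    [-1,[0,0,0],0]
  ]
}}

```text
t: 15.1
tool_pos: [0.4788, -0.2092, 0.0682]
orientation: [3.13, 0.232, 0.008]
force: [-9.2, 5.9, 31.5]
opening: 0.0006
```

Request:
{"name": "send_rows", "arguments": {
  "targets": [
    [-1,[0,0,1.5],0],
    [-1,[0,0,1.5],0],
    [-1,[0,0,0],0]
  ]
}}

```text
t: 15.4
tool_pos: [0.481, -0.2095, 0.0682]
orientation: [3.129, 0.232, 0.014]
force: [-10.8, 11.3, 47.4]
opening: 0.0003
```

```bash
python3 d.py .476 -.208 .105 .148;python3 - <<'E'
from h import *
for n in("side",):
    c=optics.read_camera(n)
    zoom(c,*((240,110,320,190) if n=="side" else (285,155,365,215)),9,n[0]+"14")
E
```

```text
t 15.4 pos [ 0.481  -0.2095  0.0682] yaw 0.1483 tilt 0.01 F [-10.8  11.3  47.4] open 0.0003 q [-0.51  0.02  1.85  0.    1.27  0.91]
turn 0.0003 shift after turn [ -4.4  -2.  -36.9] | shift before turn [ -4.4  -2.  -36.9]
```

View pics/s14.png

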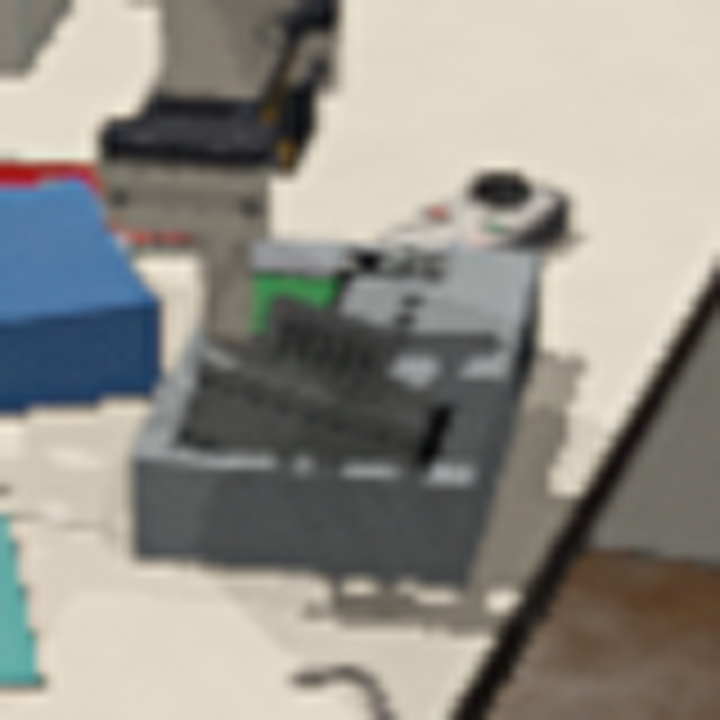

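Request:
{"name": "send_rows", "arguments": {
  "targets": [
    [-1,[0,0,-10],0],
    [-1,[0,0,-20],0],
    [-0.1,[0,0,-25],0],
    [-0.1,[0,0,-5],0],
    [-0.1,[0,0,0],0]
  ]
}}

```text
t: 15.95
tool_pos: [0.4771, -0.2087, 0.1211]
orientation: [3.132, 0.232, 0.003]
force: [0.1, -0.6, 0.6]
opening: 0.0199
```

```bash
python3 d.py .4257 -.2156 .11 .148;python3 - <<'E'
from h import *
for n in("side","top"):
    c=optics.read_camera(n); np.save(n+"1.npy",c,allow_pickle=True)
    zoom(c,*((240,110,320,190) if n=="side" else (285,155,365,215)),9,n[0]+"15")
E
```

```text
t 15.95 pos [ 0.4771 -0.2087  0.1211] yaw 0.1477 tilt 0.0023 F [ 0.1 -0.6  0.6] open 0.0199 q [-0.51 -0.04  1.8   0.    1.37  0.91]
turn -0.0003 shift after turn [-51.9  -0.7  11. ] | shift before turn [-51.9  -0.7  11. ]
```

View pics/s15.png

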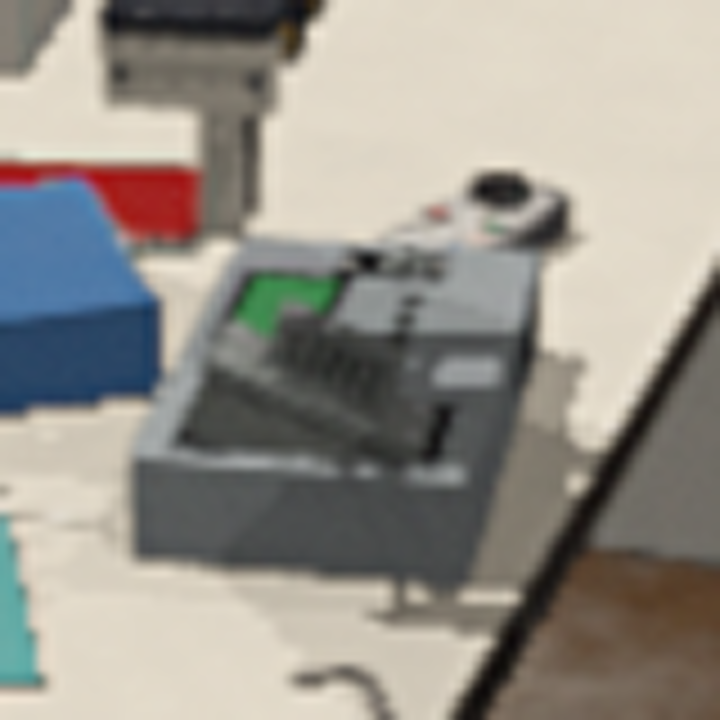

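View pics/t15.png

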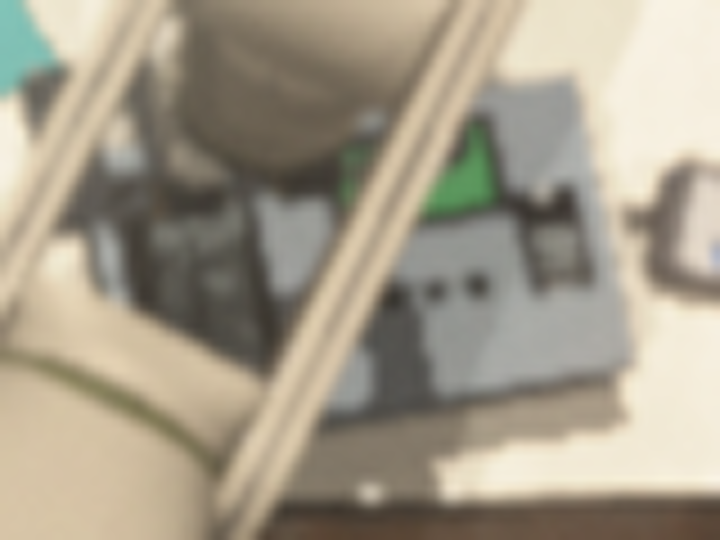

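```bash
python3 - <<'E'
from fit import *
c=np.load("side1.npy",allow_pickle=True).item()
b=np.array([.4395,-.2135,0]); t=.148; ex=np.array([np.cos(t),np.sin(t),0]); ey=np.array([-np.sin(t),np.cos(t),0])
for name,uv,yy in [("fin bt",(280,318),.008),("fin ft",(402,368),.008),("back top",(210,368),.022),("front top",(425,448),.022)]:
    px=(np.array(uv)+.5)/9-.5+[240,110]
    d=back(c,px,0)[0]-c["position"]; p0=np.array(c["position"])
    k=((b+ey*yy-p0)@ey)/(d@ey); q=p0+k*d
    print(name,((q-b)@ex*1000).round(1),(q[2]*1000).round(1))
E
```

```text
fin bt 13.6 104.4
fin ft -39.3 84.8
back top 41.7 85.2
front top -51.7 54.5
```

Request:
{"name": "send_rows", "arguments": {
  "targets": [
    [-0.1,[-25,-0.3,0],0],
    [-0.1,[-25,-0.3,0],0],
    [-0.1,[0,0,10],0],
    [-0.1,[0,0,20],0],
    [-0.1,[0,0,20],0],
    [-0.1,[0,0,9],0],
    [-0.1,[0,0,2],0],
    [-0.1,[0,0,0],0]
  ]
}}

```text
t: 16.85
tool_pos: [0.4267, -0.2147, 0.0589]
orientation: [-3.132, -0.232, 0.001]
force: [0.2, -0.6, -0.3]
opening: 0.042
```

```bash
python3 d.py .4276 -.2153 .060 .148;python3 - <<'E'
from h import *
for n in("side",):
    c=optics.read_camera(n); np.save(n+"1.npy",c,allow_pickle=True)
    zoom(c,*((240,110,320,190) if n=="side" else (285,155,365,215)),9,n[0]+"16")
E
```

```text
t 16.85 pos [ 0.4267 -0.2147  0.0589] yaw 0.1479 tilt 0.0012 F [ 0.2 -0.6 -0.3] open 0.042 q [-0.57 -0.09  1.97  0.    1.26  0.85]
turn -0.0001 shift after turn [ 0.8  0.7 -1.1] | shift before turn [ 0.8  0.7 -1.1]
```

View pics/s16.png

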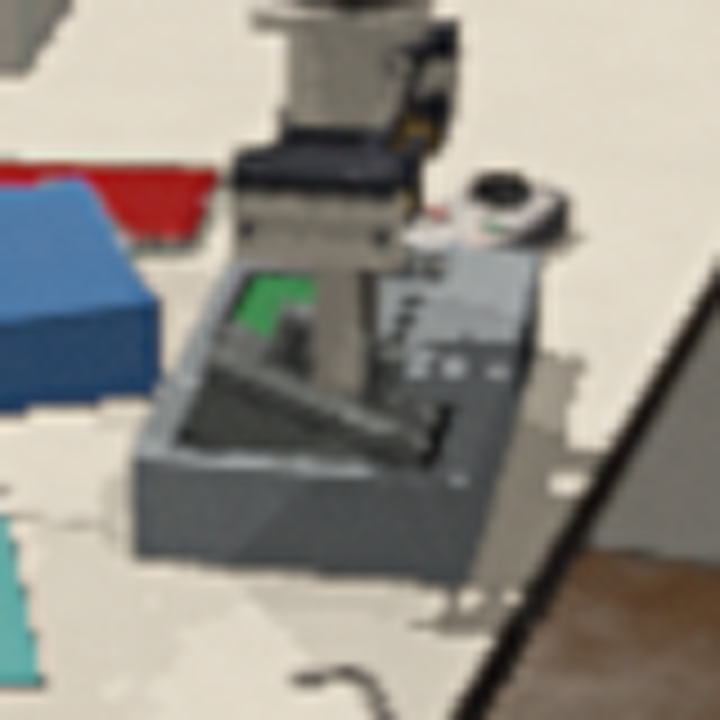

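Request:
{"name": "send_rows", "arguments": {
  "targets": [
    [-1,[0,0,0],0],
    [-1,[0,0,0],0],
    [-1,[0,0,0],0],
    [-1,[0,0,0],0],
    [-1,[0,0,-5],0],
    [-1,[0,0,-8],0],
    [-1,[0,0,-15],0],
    [-1,[0,0,-25],0],
    [-1,[0,0,-30],0],
    [-1,[0,0,-10],0],
    [-1,[0,0,0],0]
  ],
  "newtons": 40
}}

```text
t: 18.0
tool_pos: [0.428, -0.2157, 0.1543]
orientation: [3.131, 0.232, 0.005]
force: [-1.1, 0.3, -1.7]
opening: 0.0158
```

```bash
python3 d.py .4305 .0473 .15 -.015;python3 - <<'E'
from h import *
for n in("side",):
    c=optics.read_camera(n); np.save(n+"1.npy",c,allow_pickle=True)
    zoom(c,*((240,90,320,190) if n=="side" else (285,155,365,215)),6,n[0]+"17")
E
```

```text
t 18.0 pos [ 0.428  -0.2157  0.1543] yaw 0.1478 tilt 0.0039 F [-1.1  0.3 -1.7] open 0.0158 q [-0.57 -0.18  1.87  0.    1.45  0.85]
turn 0.1628 shift after turn [  -1.5 -263.     3.8] | shift before turn [  41.2 -259.8    3.8]
```

View pics/s17.png

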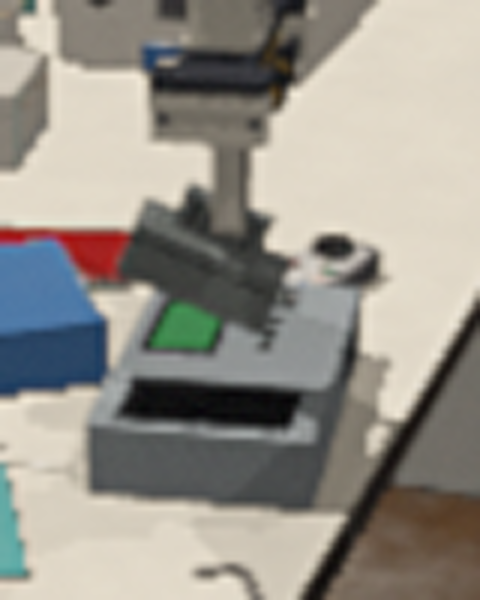

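Request:
{"name": "send_rows", "arguments": {
  "targets": [
    [-1,[0,0,0],0.081],
    [-1,[0,0,0],0.082],
    [-1,[1,-23,0],0],
    [-1,[1,-40,0],0],
    [-1,[1,-45,0],0],
    [-1,[1,-45,0],0],
    [-1,[1,-45,0],0],
    [-1,[0,-40,0],0],
    [-1,[0,-25,0],0],
    [-1,[0,0,20],0],
    [-1,[0,0,30],0],
    [-1,[0,0,20],0]
  ]
}}

```text
t: 19.25
tool_pos: [0.4334, 0.0484, 0.0785]
orientation: [3.141, -0.022, -0.007]
force: [0.2, -0.7, -2.6]
opening: 0.0158
```

Request:
{"name": "send_rows", "arguments": {
  "targets": [
    [-1,[0,0,15],0],
    [-1,[0,0,10],0],
    [-1,[0,0,5],0],
    [-1,[0,0,0],0]
  ]
}}

```text
t: 19.65
tool_pos: [0.4349, 0.0479, 0.0513]
orientation: [-3.141, 0.024, 0.003]
force: [-0.0, 0.7, -1.5]
opening: 0.0156
```

```bash
python3 d.py .437 .0473 .045 -.015;python3 - <<'E'
from h import *
for n in("side",):
    c=optics.read_camera(n); np.save(n+"1.npy",c,allow_pickle=True)
    zoom(c,*((210,130,310,230) if n=="side" else (285,155,365,215)),6,n[0]+"18")
E
```

```text
t 19.65 pos [0.4349 0.0479 0.0513] yaw -0.0153 tilt 0.0021 F [-0.   0.7 -1.5] open 0.0156 q [-0.01 -0.2   2.08  0.    1.26  1.58]
turn -0.0003 shift after turn [2.1 0.6 6.2] | shift before turn [2.1 0.6 6.2]
```

View pics/s18.png

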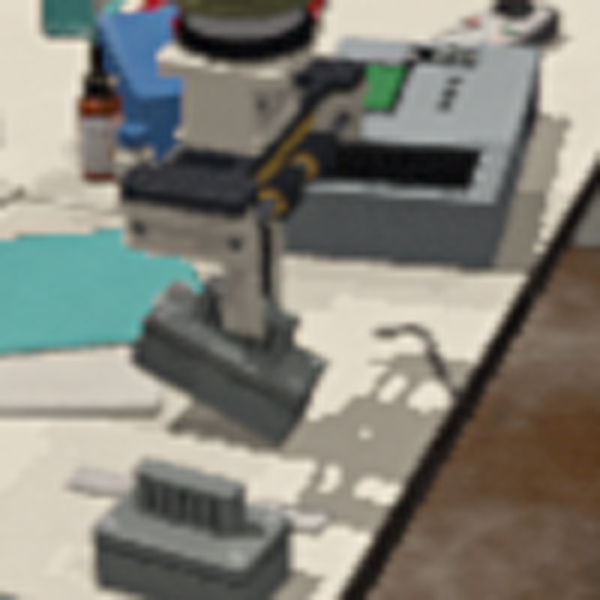

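Request:
{"name": "send_rows", "arguments": {
  "targets": [
    [-1,[0,0,3],0],
    [-1,[0,0,3],0],
    [-1,[0,0,3],0],
    [-1,[0,0,3],0],
    [-1,[0,0,3],0],
    [-1,[0,0,3],0],
    [-1,[0,0,0],0]
  ],
  "newtons": 7
}}

```text
t: 20.4
tool_pos: [0.4388, 0.0478, 0.0363]
orientation: [3.141, -0.024, 0.009]
force: [2.4, -0.6, 7.2]
opening: 0.0161
```

```bash
python3 d.py .437 .0473 .03 -.015;python3 - <<'E'
from h import *
for n in("side",):
    c=optics.read_camera(n); np.save(n+"1.npy",c,allow_pickle=True)
    zoom(c,*((210,130,310,230) if n=="side" else (285,155,365,215)),6,n[0]+"19")
E
```

```text
t 20.4 pos [0.4388 0.0478 0.0363] yaw -0.0153 tilt 0.0059 F [ 2.4 -0.6  7.2] open 0.0161 q [-0.01 -0.17  2.09 -0.    1.22  1.58]
turn -0.0003 shift after turn [-1.8  0.5  6.3] | shift before turn [-1.8  0.5  6.3]
```

View pics/s19.png

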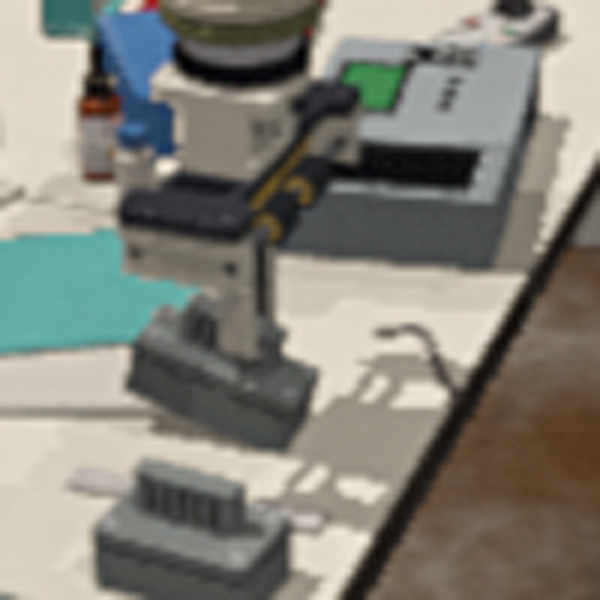

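Request:
{"name": "send_rows", "arguments": {
  "targets": [
    [-0.3,[0,0,0],0],
    [-0.3,[0,0,0],0],
    [-0.3,[0,0,-2],0],
    [-0.2,[0,0,-10],0],
    [-0.1,[0,0,-30],0],
    [-0.1,[0,0,-40],0],
    [-0.1,[0,0,-10],0],
    [-0.1,[0,0,0],0]
  ]
}}

```text
t: 21.25
tool_pos: [0.4377, 0.0479, 0.1291]
orientation: [-3.141, 0.024, -0.008]
force: [-0.0, 0.0, 1.1]
opening: 0.0417
```

```bash
python3 d.py .4375 .326 .13 -.16;python3 - <<'E'
from h import *
for n in("side",):
    c=optics.read_camera(n); np.save(n+"2.npy",c,allow_pickle=True)
    zoom(c,*((190,130,310,270) if n=="side" else (285,155,365,215)),4,n[0]+"20")
E
```

```text
t 21.25 pos [0.4377 0.0479 0.1291] yaw -0.0152 tilt 0.005 F [-0.   0.   1.1] open 0.0417 q [-0.01 -0.28  2.    0.    1.41  1.58]
turn 0.1448 shift after turn [ -44.5 -274.5   -0.9] | shift before turn [  -4.4 -278.    -0.9]
```

View pics/s20.png

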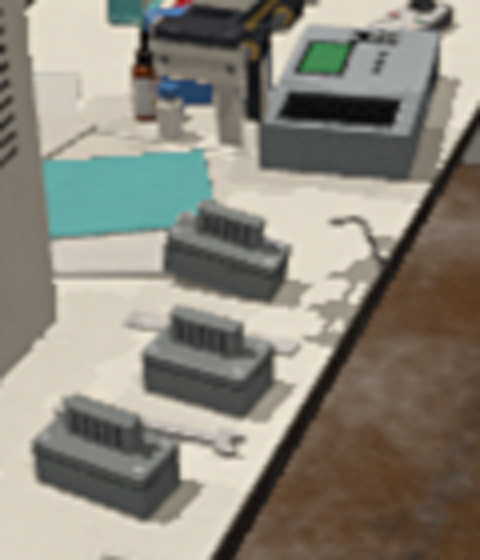

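```bash
python3 - <<'E'
from h import *
c=np.load("side2.npy",allow_pickle=True).item()
zoom(c,220,170,280,220,12,"s21")
c=optics.read_camera("top"); zoom(c,225,165,275,215,12,"t21")
E
```

```text
(no output)
```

View pics/s21.png

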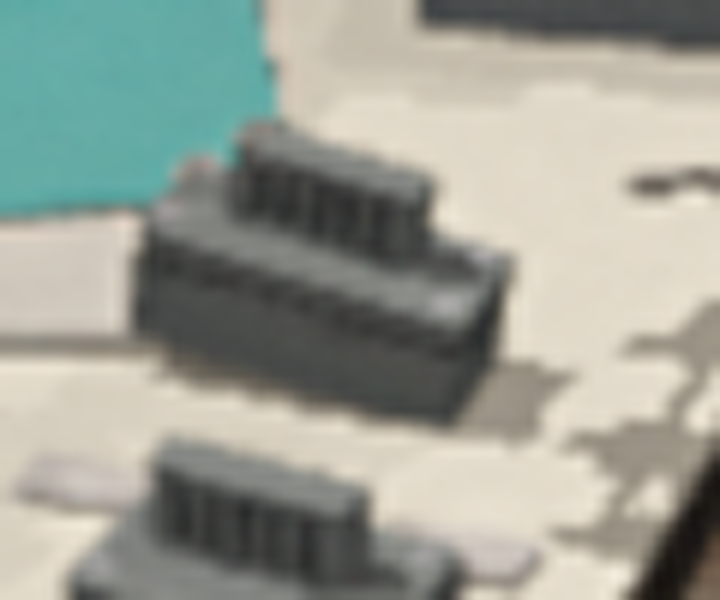

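View pics/t21.png

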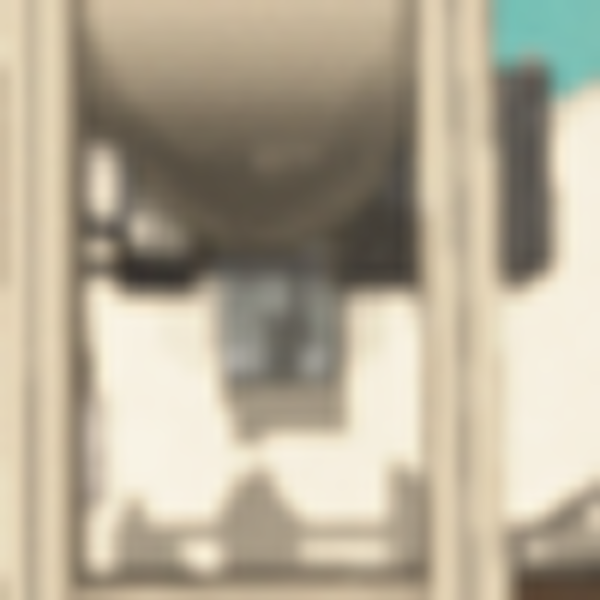

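```bash
python3 - <<'E'
from fit import *
c=np.load("side2.npy",allow_pickle=True).item()
for uv in [(450,425),(700,470),(640,590)]:
    px=(np.array(uv)+.5)/12-.5+[220,170]; print(uv,back(c,px,0)[0].round(4))
# tilt: near plane y
P0=np.array(c["position"])
for nm,uv in dict(tb=(150,222),tf=(462,322),finb=(240,135),finf=(432,185)).items():
    px=(np.array(uv)+.5)/12-.5+[220,170]; d=back(c,px,0)[0]-P0
    y=.0473+(.022 if nm[0]=='t' else .008 if nm=='x' else -.008*0)
    k=(y-P0[1])/d[1]; print(nm,(P0+k*d).round(4))
E
```

```text
(450, 425) [0.4115 0.0621 0.    ]
(700, 470) [0.3371 0.0618 0.    ]
(640, 590) [ 0.3344  0.1227 -0.    ]
tb [0.498  0.0693 0.055 ]
tf [0.4043 0.0693 0.0399]
finb [0.4787 0.0473 0.0748]
finf [0.4207 0.0473 0.0689]
```

```bash
python3 d.py .449 .0476 .037 -.015
```

```text
t 21.35 pos [0.4354 0.0479 0.1257] yaw -0.0152 tilt 0.0006 F [ 0.3 -0.1 -0.2] open 0.0421 q [-0.01 -0.28  2.01  0.    1.41  1.58]
turn -0.0002 shift after turn [13.7  0.1 88.7] | shift before turn [13.7  0.1 88.7]
```

Request:
{"name": "send_rows", "arguments": {
  "targets": [
    [-0.1,[13.7,0,10],0],
    [-0.1,[0,0,25],0],
    [-0.1,[0,0,25],0],
    [-0.1,[0,0,20],0],
    [-0.1,[0,0,9],0],
    [-0.1,[0,0,0],0],
    [-1,[0,0,0],0],
    [-1,[0,0,0],0],
    [-1,[0,0,0],0],
    [-1,[0,0,0],0]
  ],
  "newtons": 30
}}

```text
t: 22.35
tool_pos: [0.4502, 0.0477, 0.0382]
orientation: [3.141, -0.024, 0.003]
force: [-0.0, -0.6, 2.0]
opening: 0.0159
```

Request:
{"name": "send_rows", "arguments": {
  "targets": [
    [-1,[0,0,-8],0],
    [-1,[0,0,-6],0],
    [-1,[-12,0,0],0],
    [-1,[-15,0,0],0],
    [-1,[0,0,6],0],
    [-1,[0,0,6],0],
    [-1,[0,0,0],0]
  ]
}}

```text
t: 23.05
tool_pos: [0.4222, 0.0481, 0.0384]
orientation: [3.141, -0.024, -0.002]
force: [-0.5, -1.2, -2.2]
opening: 0.0158
```

```bash
python3 d.py .437 .0473 .03 -.015;python3 - <<'E'
from h import *
for n in("side",):
    c=optics.read_camera(n); np.save(n+"2.npy",c,allow_pickle=True)
    zoom(c,220,150,290,220,9,"s22")
E
```

```text
t 23.05 pos [0.4222 0.0481 0.0384] yaw -0.0152 tilt 0.0011 F [-0.5 -1.2 -2.2] open 0.0158 q [-0.01 -0.22  2.13 -0.    1.23  1.58]
turn -0.0002 shift after turn [14.8  0.6  8.4] | shift before turn [14.8  0.6  8.4]
```

View pics/s22.png

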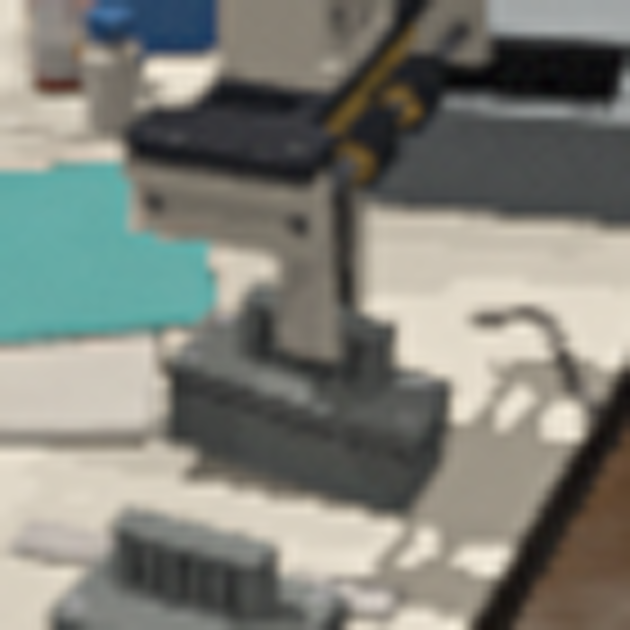

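Request:
{"name": "send_rows", "arguments": {
  "targets": [
    [-0.3,[0,0,2],0],
    [-0.3,[0,0,0],0],
    [-0.3,[0,0,0],0],
    [-0.2,[0,0,-10],0],
    [-0.1,[0,0,-30],0],
    [-0.1,[0,0,-40],0],
    [-0.1,[0,0,-12],0],
    [-0.1,[0,0,0],0]
  ]
}}

```text
t: 23.9
tool_pos: [0.4247, 0.0481, 0.1326]
orientation: [-3.141, 0.024, -0.009]
force: [-0.9, -0.4, -1.1]
opening: 0.0419
```

```bash
python3 d.py .4375 .326 .13 -.16;python3 - <<'E'
from h import *
for n in("side",):
    c=optics.read_camera(n); np.save(n+"2.npy",c,allow_pickle=True)
    zoom(c,200,150,290,260,6,"s23")
E
```

```text
t 23.9 pos [0.4247 0.0481 0.1326] yaw -0.0152 tilt 0.0059 F [-0.9 -0.4 -1.1] open 0.0419 q [-0.01 -0.32  2.03  0.    1.43  1.58]
turn 0.1448 shift after turn [ -31.7 -276.4    2.6] | shift before turn [   8.5 -278.     2.6]
```

View pics/s23.png

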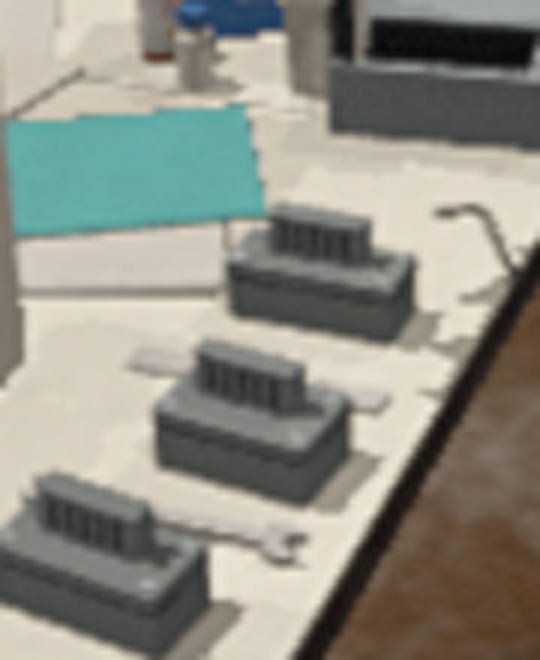

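Request:
{"name": "send_rows", "arguments": {
  "targets": [
    [0,[0,0,0],0.072],
    [0,[0,0,0],0.073],
    [0,[-3.7,-31,0],0],
    [0,[-5,-45,0],0],
    [0,[-5,-45,0],0],
    [0,[-5,-45,0],0],
    [0,[-5,-45,0],0],
    [0,[-5,-40,0],0],
    [0,[-3,-25,0],0],
    [0,[0,0,0],0],
    [0,[0,0,0],0],
    [0,[0,0,0],0]
  ]
}}

```text
t: 25.15
tool_pos: [0.4346, 0.3243, 0.128]
orientation: [3.13, -0.252, -0.003]
force: [-0.2, -0.4, 0.5]
opening: 0.0465
```

```bash
python3 d.py .4375 .326 .028 -.16;python3 - <<'E'
from h import *
for n in("side","top"):
    c=optics.read_camera(n); np.save(n+"2.npy",c,allow_pickle=True)
    zoom(c,*((180,190,250,260) if n=="side" else (160,160,230,220)),9,n[0]+"24")
E
```

```text
t 25.15 pos [0.4346 0.3243 0.128 ] yaw -0.1608 tilt 0.0023 F [-0.2 -0.4  0.5] open 0.0465 q [ 0.55  0.02  1.73 -0.    1.39  2.28]
turn -0.0008 shift after turn [  2.7  -2.3 100. ] | shift before turn [  2.7  -2.3 100. ]
```

View pics/s24.png

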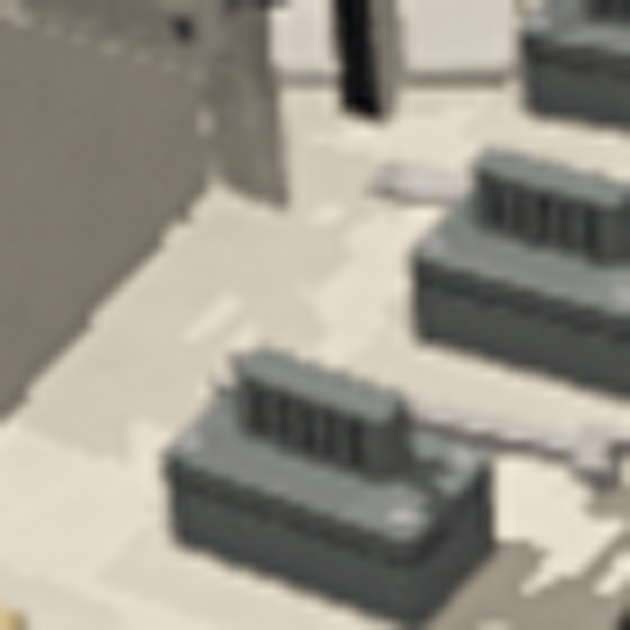

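View pics/t24.png

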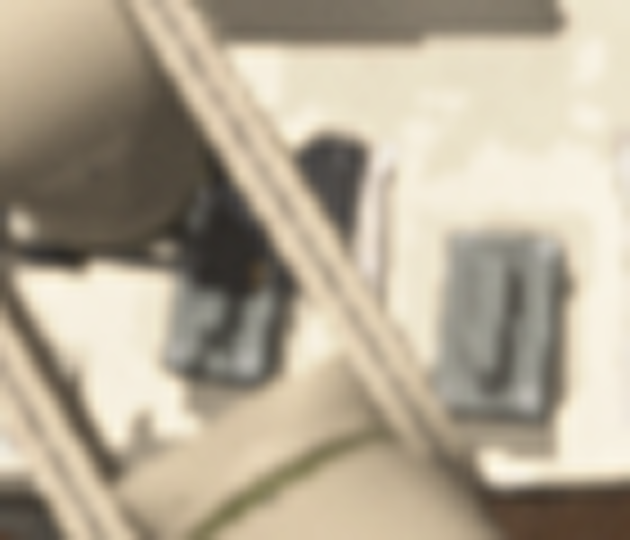

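Request:
{"name": "send_rows", "arguments": {
  "targets": [
    [0,[2,-1.5,10],0],
    [0,[0,0,25],0],
    [0,[0,0,25],0],
    [0,[0,0,20],0],
    [0,[0,0,10],0],
    [0,[0,0,5],0],
    [0,[0,0,0],0],
    [0,[0,0,0],0]
  ]
}}

```text
t: 26.05
tool_pos: [0.4382, 0.3272, 0.0353]
orientation: [-3.131, 0.251, -0.002]
force: [-0.0, 0.3, 0.3]
opening: 0.0466
```

```bash
python3 d.py .4375 .326 .028 -.16;python3 - <<'E'
from h import *
for n in("side",):
    c=optics.read_camera(n); np.save(n+"2.npy",c,allow_pickle=True)
    zoom(c,*((180,190,250,260) if n=="side" else (160,160,230,220)),9,n[0]+"25")
E
```

```text
t 26.05 pos [0.4382 0.3272 0.0353] yaw -0.1603 tilt 0.0016 F [-0.   0.3  0.3] open 0.0466 q [0.55 0.13 1.8  0.   1.21 2.28]
turn -0.0003 shift after turn [-0.5  1.3  7.3] | shift before turn [-0.5  1.3  7.3]
```

View pics/s25.png

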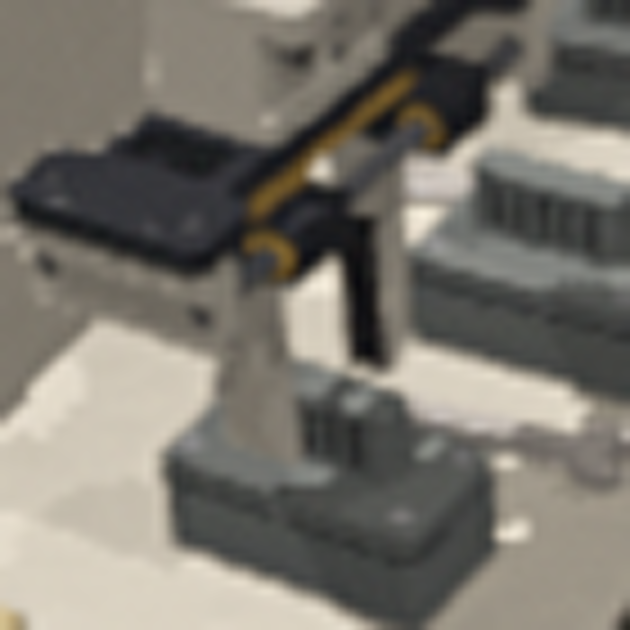

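Request:
{"name": "send_rows", "arguments": {
  "targets": [
    [0,[-0.3,0.7,4],0],
    [0,[0,0,0],0],
    [-1,[0,0,0],0],
    [-1,[0,0,0],0],
    [-1,[0,0,0],0],
    [-1,[0,0,0],0],
    [-1,[0,0,0],0]
  ],
  "newtons": 40
}}

```text
t: 26.8
tool_pos: [0.437, 0.3263, 0.0303]
orientation: [-3.131, 0.251, 0.0]
force: [0.5, 0.2, -0.1]
opening: 0.0157
```

```bash
python3 d.py .4375 .326 .128 -.16;python3 - <<'E'
from h import *
for n in("side",):
    c=optics.read_camera(n); np.save(n+"2.npy",c,allow_pickle=True)
    zoom(c,*((180,190,250,260) if n=="side" else (160,160,230,220)),9,n[0]+"26")
E
```

```text
t 26.8 pos [0.437  0.3263 0.0303] yaw -0.1602 tilt 0.0001 F [ 0.5  0.2 -0.1] open 0.0157 q [0.55 0.13 1.81 0.   1.21 2.28]
turn -0.0002 shift after turn [  0.5   0.2 -97.7] | shift before turn [  0.5   0.2 -97.7]
```

View pics/s26.png

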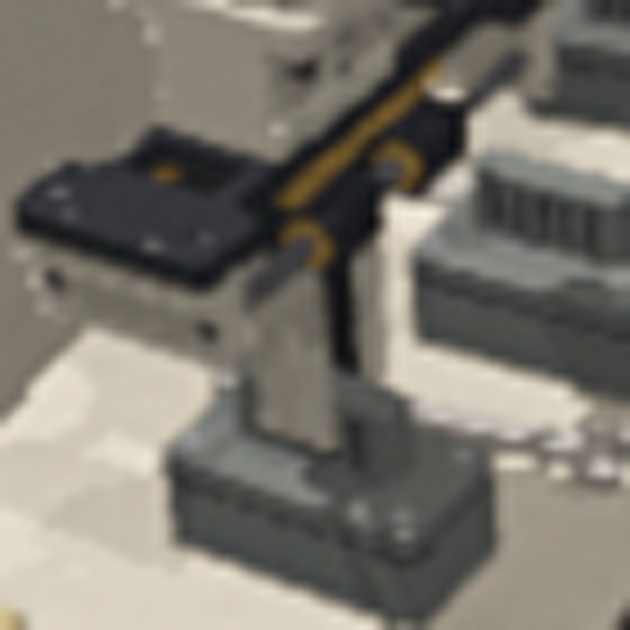

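Request:
{"name": "send_rows", "arguments": {
  "targets": [
    [-1,[0,0,-10],0],
    [-1,[0,0,-25],0],
    [-1,[0,0,-35],0],
    [-1,[0,0,-30],0],
    [-1,[0,0,-15],0],
    [-1,[0,0,0],-0.1],
    [-1,[0,0,0],-0.1],
    [-1,[0,0,0],-0.108],
    [-1,[0,0,0],0]
  ]
}}

```text
t: 27.75
tool_pos: [0.4365, 0.3259, 0.1446]
orientation: [3.132, 0.235, -0.002]
force: [-0.2, -0.4, -2.2]
opening: 0.0156
```

```bash
python3 d.py .4390 -.2135 .135 .148
```

```text
t 27.75 pos [0.4365 0.3259 0.1446] yaw 0.1495 tilt 0.0014 F [-0.2 -0.4 -2.2] open 0.0156 q [0.55 0.01 1.71 0.   1.42 1.97]
turn 0.0015 shift after turn [-77.1 533.8  10. ] | shift before turn [-77.9 533.7  10. ]
```

Request:
{"name": "send_rows", "arguments": {
  "targets": [
    [-1,[-3,20,0],0.0015],
    [-1,[-6,40,0],0],
    [-1,[-6.5,45,0],0],
    [-1,[-6.5,45,0],0],
    [-1,[-6.5,45,0],0],
    [-1,[-6.5,45,0],0],
    [-1,[-6.5,45,0],0],
    [-1,[-6.5,45,0],0],
    [-1,[-6.5,45,0],0],
    [-1,[-6.5,45,0],0],
    [-1,[-6.5,45,0],0],
    [-1,[-5,35,0],0]
  ]
}}

```text
t: 28.95
tool_pos: [0.4375, -0.1816, 0.1451]
orientation: [3.133, 0.222, -0.0]
force: [0.6, -0.0, -2.1]
opening: 0.0156
```

Request:
{"name": "send_rows", "arguments": {
  "targets": [
    [-1,[-4,28,0],0],
    [-1,[0,0,0],0],
    [-1,[0,0,0],0],
    [-1,[0,0,0],0]
  ]
}}

```text
t: 29.35
tool_pos: [0.4381, -0.2064, 0.145]
orientation: [-3.132, -0.228, 0.001]
force: [-0.2, 0.1, -2.5]
opening: 0.0156
```

```bash
python3 d.py .4390 -.2135 .095 .148; python3 - <<'E'
from h import *
for n in("side","top"):
    c=optics.read_camera(n); np.save(n+"3.npy",c,allow_pickle=True)
    zoom(c,*((240,100,320,190) if n=="side" else (285,155,365,215)),8,n[0]+"27")
E
```

```text
t 29.35 pos [ 0.4381 -0.2064  0.145 ] yaw 0.1453 tilt 0.001 F [-0.2  0.1 -2.5] open 0.0156 q [-0.55 -0.16  1.87  0.    1.43  0.88]
turn -0.0027 shift after turn [-0.2  7.1 50. ] | shift before turn [-0.1  7.1 50. ]
```

View pics/s27.png

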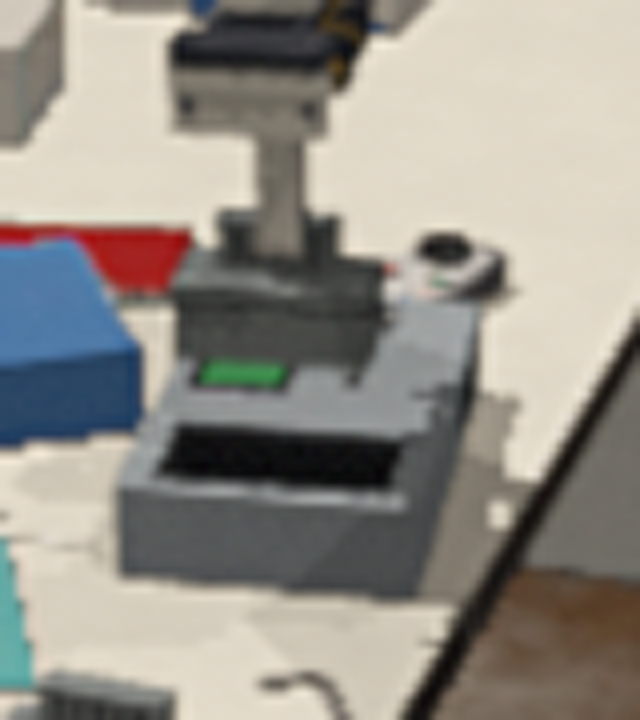

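```bash
cat > held.py <<'E'
from fit import *
import sys
def run(c,p,yaw,l,w,z0):
    G=grad(c); best=[]
    for dx in np.arange(-.008,.0081,.0005):
      for dy in np.arange(-.004,.0041,.001):
        b=world((p[0],p[1],yaw),[(dx+l/2,dy+w/2,z0),(dx-l/2,dy+w/2,z0),(dx-l/2,dy+w/2,z0+.04),(dx+l/2,dy+w/2,z0+.04)])
        s=[score(c,G,[(b[0],b[1])]),score(c,G,[(b[1],b[2])]),score(c,G,[(b[3],b[0])])]
        best.append((sum(s),dx,dy,s))
    best.sort(key=lambda b:-b[0]); return best
c=np.load("side3.npy",allow_pickle=True).item()
s=robot.read_state(); p=s["tool_pos"]
for b in run(c,p,.1455,.096,.050,p[2]-.0303)[:6]: print(b[0].round(1),round(b[1],4),round(b[2],4),np.round(b[3],1))
# bay: same estimator on ends of dark recess in side image
G=grad(c); best=[]
for dx in np.arange(-.008,.0081,.0005):
  for L in np.arange(.104,.121,.002):
   for dy in np.arange(-.006,.0061,.001):
    B=world((.4395,-.2135,.148),rect3(dx,dy,L,.07,.054)); F=world((.4395,-.2135,.148),rect3(dx,dy,L,.07,.05))
    sc=[score(c,G,[(B[0],B[3])]),score(c,G,[(B[1],B[2])]),score(c,G,[(B[2],B[3])])]; best.append((sum(sc),dx,L,dy,sc))
best.sort(key=lambda b:-b[0])
for b in best[:6]: print("bay",b[0].round(1),np.round(b[1:4],4),np.round(b[4],1))
E
python3 held.py
```

```text
73.9 -0.005 0.002 [13.5 25.3 35.2]
73.8 -0.005 0.003 [13.1 24.7 36. ]
73.8 -0.005 0.001 [13.8 25.7 34.3]
73.7 -0.0045 0.002 [13.5 24.3 36. ]
73.7 -0.0045 0.001 [13.7 24.8 35.1]
73.6 -0.0045 0.0 [13.9 25.4 34.3]
bay 100.6 [-0.0015  0.114   0.002 ] [18.4 40.9 41.3]
bay 100.5 [-0.0015  0.114   0.001 ] [17.8 40.9 41.7]
bay 100.4 [-0.001  0.114  0.002] [18.4 40.8 41.3]
bay 100.3 [-0.001  0.114  0.001] [17.8 40.8 41.7]
bay 100.2 [-0.002  0.114  0.002] [18.2 40.7 41.3]
bay 100.1 [-0.002  0.114  0.001] [17.7 40.7 41.8]
```

```bash
python3 - <<'E'
from fit import *
c=np.load("side3.npy",allow_pickle=True).item()
p=robot.read_state()["tool_pos"]; z0=p[2]-.0303
for dx in(0,-.0025,-.005):
    P=world((p[0],p[1],.1455),[(dx+.048,.025,z0),(dx-.048,.025,z0),(dx-.048,.025,z0+.04),(dx+.048,.025,z0+.04)])
    zoom(c,255,120,300,160,14,"h%d"%(-dx*10000),proj(c,np.vstack([np.linspace(P[i],P[(i+1)%4],40) for i in range(4)])))
im=np.hstack([cv2.resize(cv2.imread(f"pics/h{k}.png"),(266,236)) for k in(0,25,50)]); cv2.imwrite("pics/hh.png",im)
E
```

```text
(no output)
```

View pics/h0.png

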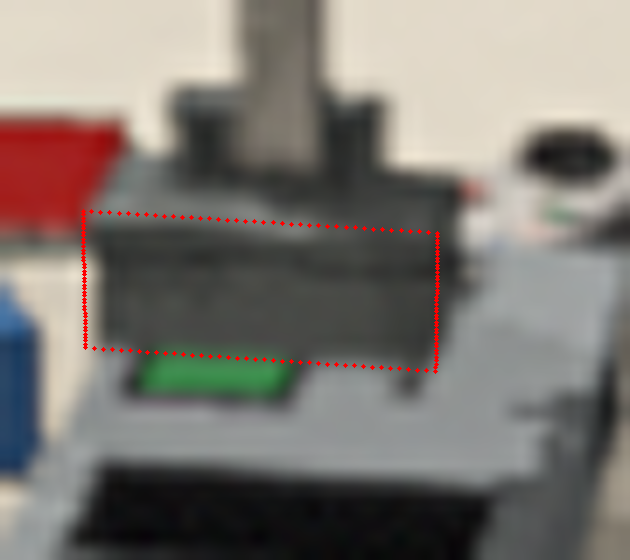

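View pics/h50.png

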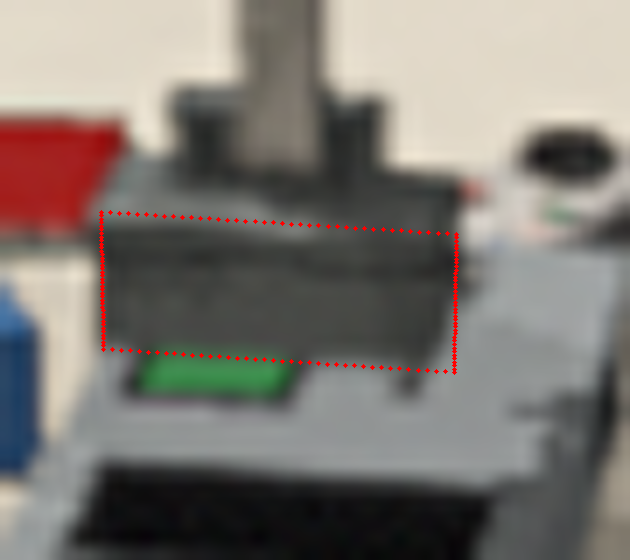

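```bash
python3 d.py .4410 -.2135 .088 .148
```

```text
t 29.45 pos [ 0.4384 -0.2063  0.1452] yaw 0.1469 tilt 0.0004 F [ 0.2  0.  -2.6] open 0.0155 q [-0.55 -0.16  1.87  0.    1.43  0.88]
turn -0.0011 shift after turn [ 1.5  7.6 57.2] | shift before turn [ 1.5  7.6 57.2]
```

Request:
{"name": "send_rows", "arguments": {
  "targets": [
    [-1,[1.5,7.5,0],-0.001],
    [-1,[0,0,10],0],
    [-1,[0,0,20],0],
    [-1,[0,0,18],0],
    [-1,[0,0,9],0],
    [-1,[0,0,0],0],
    [-1,[0,0,0],0],
    [-1,[0,0,0],0]
  ]
}}

```text
t: 30.25
tool_pos: [0.4416, -0.215, 0.0894]
orientation: [3.132, 0.231, 0.002]
force: [0.2, -0.8, -2.5]
opening: 0.0155
```

```bash
python3 d.py .4410 -.2135 .080 .148; python3 - <<'E'
from h import *
for n in("side","top"):
    c=optics.read_camera(n); np.save(n+"3.npy",c,allow_pickle=True)
    zoom(c,*((245,125,300,175) if n=="side" else (285,155,365,215)),12,n[0]+"28")
E
```

```text
t 30.25 pos [ 0.4416 -0.215   0.0894] yaw 0.1472 tilt 0.0017 F [ 0.2 -0.8 -2.5] open 0.0155 q [-0.56 -0.09  1.91  0.    1.32  0.87]
turn -0.0008 shift after turn [-0.4 -1.6  9.4] | shift before turn [-0.4 -1.6  9.4]
```

View pics/s28.png

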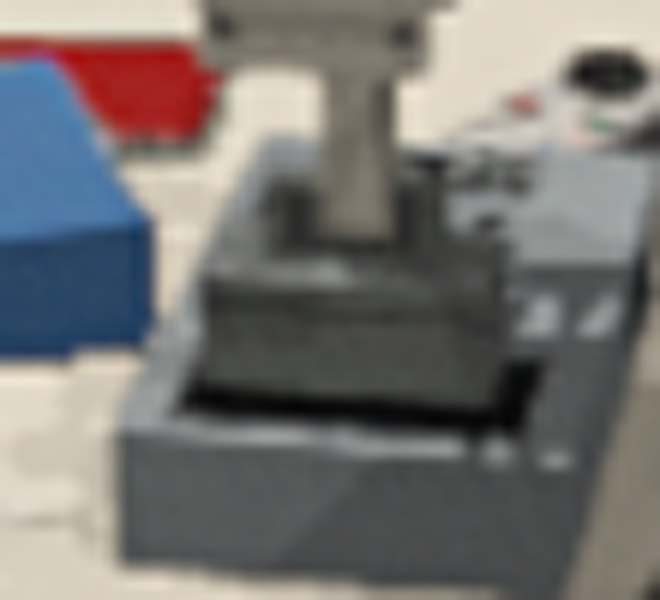

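View pics/t28.png

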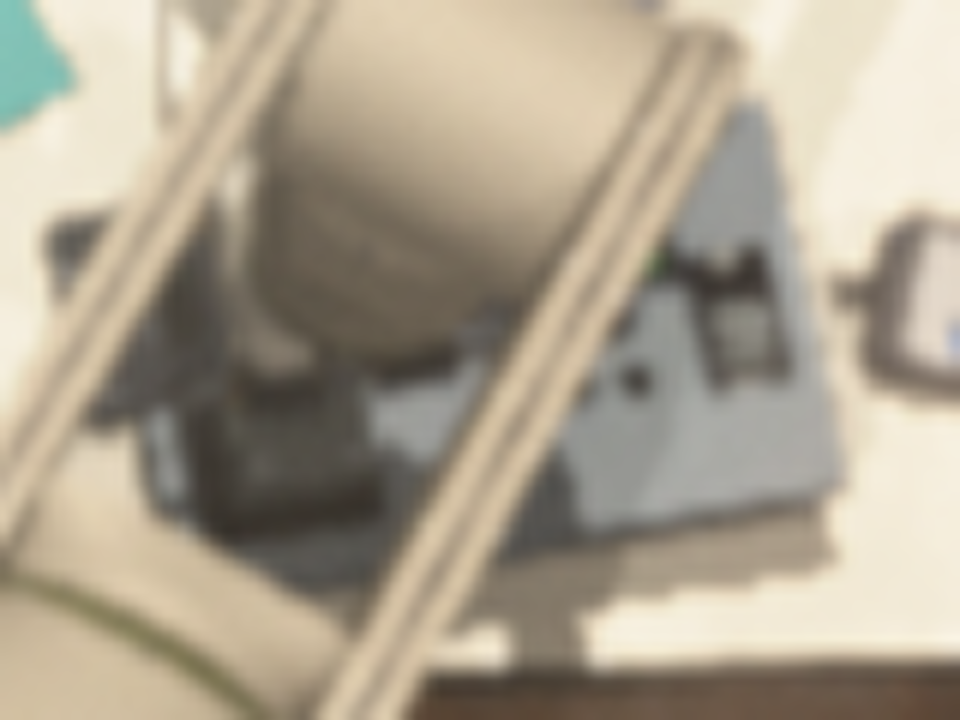

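Request:
{"name": "send_rows", "arguments": {
  "targets": [
    [-1,[-1,-1.2,3],0],
    [-1,[0,0,3],0],
    [-1,[0,0,2],0],
    [-1,[0,0,2],0],
    [-1,[0,0,0],0]
  ]
}}

```text
t: 30.85
tool_pos: [0.4395, -0.2133, 0.0778]
orientation: [-3.133, -0.231, 0.001]
force: [0.0, 0.4, -2.0]
opening: 0.0156
```

Request:
{"name": "send_rows", "arguments": {
  "targets": [
    [-1,[0,0,1.5],0],
    [-1,[0,0,1.5],0],
    [-1,[0,0,0],0]
  ]
}}

```text
t: 31.15
tool_pos: [0.4396, -0.2134, 0.0751]
orientation: [-3.133, -0.231, 0.0]
force: [-0.1, 0.2, -2.9]
opening: 0.0161
```

```bash
python3 d.py .4410 -.2135 .080 .148; python3 - <<'E'
from h import *
for n in("side",):
    c=optics.read_camera(n); np.save(n+"3.npy",c,allow_pickle=True)
    zoom(c,*((245,125,300,175) if n=="side" else (285,155,365,215)),12,n[0]+"29")
E
```

```text
t 31.15 pos [ 0.4396 -0.2134  0.0751] yaw 0.1473 tilt 0.0004 F [-0.1  0.2 -2.9] open 0.0161 q [-0.56 -0.08  1.93  0.    1.29  0.87]
turn -0.0007 shift after turn [ 1.3  0.3 -4.9] | shift before turn [ 1.3  0.3 -4.9]
```

View pics/s29.png

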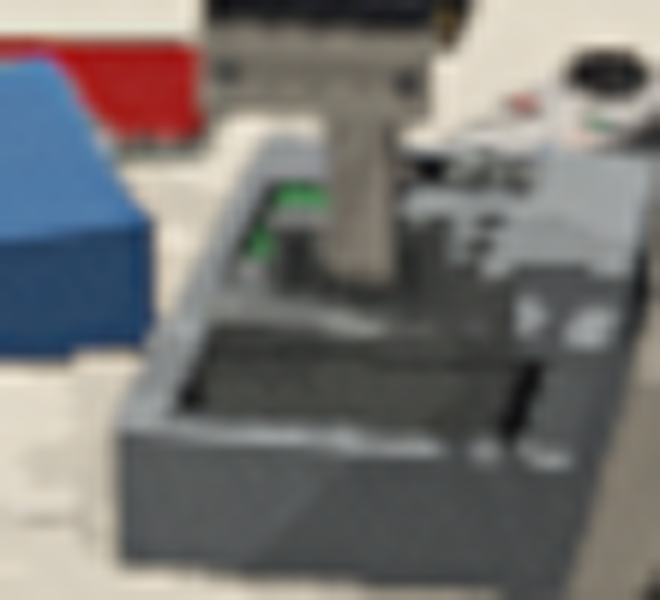

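Request:
{"name": "send_rows", "arguments": {
  "targets": [
    [-1,[0,0,3],0],
    [-1,[0,0,3],0],
    [-1,[0,0,3],0],
    [-1,[0,0,0],0]
  ]
}}

```text
t: 31.6
tool_pos: [0.4393, -0.2132, 0.0656]
orientation: [-3.132, -0.231, 0.002]
force: [-0.7, 0.5, -2.2]
opening: 0.0158
```

Request:
{"name": "send_rows", "arguments": {
  "targets": [
    [-1,[0,0,3],0],
    [-1,[0,0,3],0],
    [-1,[0,0,3],0],
    [-1,[0,0,0],0]
  ]
}}

```text
t: 32.0
tool_pos: [0.4394, -0.2133, 0.0567]
orientation: [-3.133, -0.231, 0.001]
force: [-0.5, -0.2, -3.0]
opening: 0.0156
```

Request:
{"name": "send_rows", "arguments": {
  "targets": [
    [-1,[0,0,3],0],
    [-1,[0,0,3],0],
    [-1,[0,0,2],0],
    [-1,[0,0,2],0],
    [-1,[0,0,2],0],
    [-1,[0,0,0],0]
  ]
}}

```text
t: 32.6
tool_pos: [0.4395, -0.2134, 0.045]
orientation: [-3.133, -0.231, 0.001]
force: [0.4, -0.3, -2.1]
opening: 0.016
```

B is sliding in freely. Lower the last few millimetres to the floor.

Request:
{"name": "send_rows", "arguments": {
  "targets": [
    [-1,[0,0,1.5],0],
    [-1,[0,0,1.5],0],
    [-1,[0,0,1],0],
    [-1,[0,0,0],0]
  ]
}}

```text
t: 33.0
tool_pos: [0.44, -0.2136, 0.0423]
orientation: [3.133, 0.231, 0.0]
force: [-3.8, 3.2, 7.0]
opening: 0.0154
```

```bash
python3 d.py .4410 -.2135 .080 .148; python3 - <<'E'
from h import *
for n in("side",):
    c=optics.read_camera(n); np.save(n+"3.npy",c,allow_pickle=True)
    zoom(c,*((245,125,300,175) if n=="side" else (285,155,365,215)),12,n[0]+"30")
E
```

```text
t 33.0 pos [ 0.44   -0.2136  0.0423] yaw 0.1474 tilt 0.0002 F [-3.8  3.2  7. ] open 0.0154 q [-0.56 -0.04  1.95  0.    1.22  0.87]
turn -0.0006 shift after turn [  1.    0.1 -37.7] | shift before turn [  1.    0.1 -37.7]
```

View pics/s30.png

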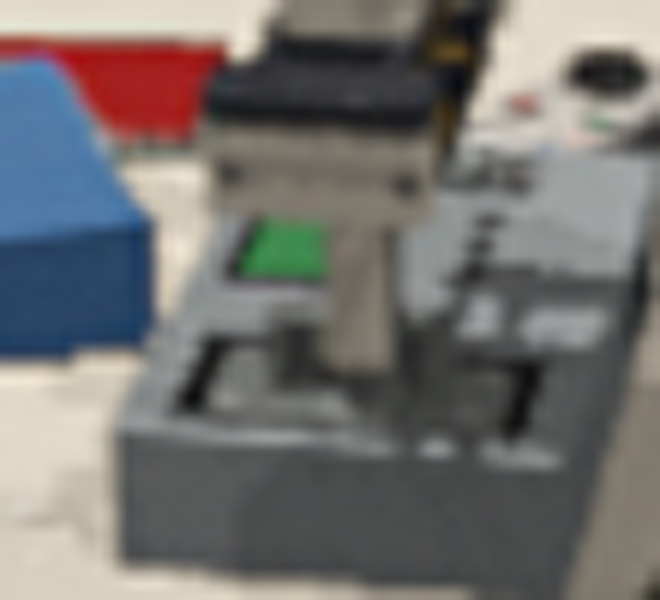

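Request:
{"name": "send_rows", "arguments": {
  "targets": [
    [-0.5,[0,0,0],0],
    [-0.5,[0,0,0],0],
    [-0.5,[0,0,0],0],
    [-0.5,[0,0,-10],0],
    [-0.5,[0,0,-25],0],
    [-0.5,[0,0,-30],0],
    [-0.5,[0,0,-15],0],
    [-0.5,[0,0,0],0]
  ]
}}

```text
t: 33.85
tool_pos: [0.4417, -0.2147, 0.1245]
orientation: [3.13, 0.231, 0.007]
force: [0.1, 0.2, 0.1]
opening: 0.0232
```

```bash
python3 - <<'E'
from fit import *
for n in("side","top"):
    c=optics.read_camera(n); np.save(n+"4.npy",c,allow_pickle=True)
    zoom(c,*((250,120,310,170) if n=="side" else (325,160,360,195)),*((12,) if n=="side" else (16,)),n[0]+"31")
c0=np.load("top0.npy",allow_pickle=True).item(); zoom(c0,335,165,360,195,20,"sw0")
cs=np.load("side0.npy",allow_pickle=True).item(); zoom(cs,270,130,300,150,24,"sw0s")
E
```

```text
(no output)
```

View pics/s31.png

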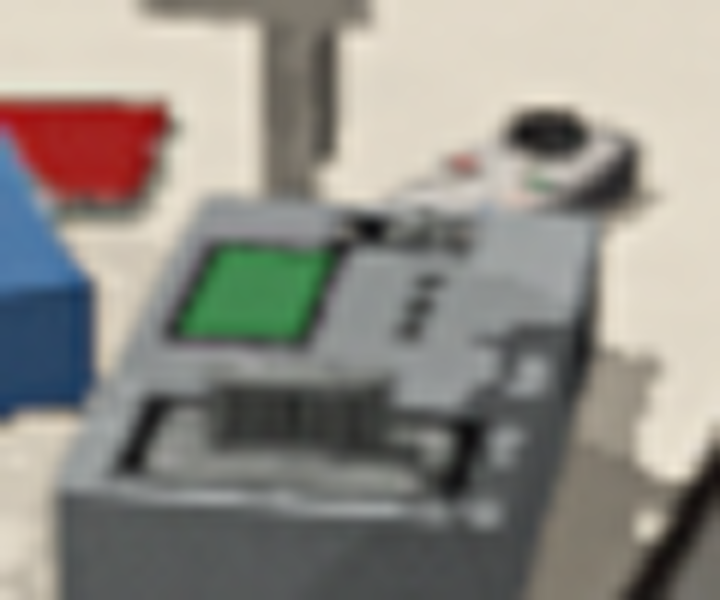

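View pics/sw0.png

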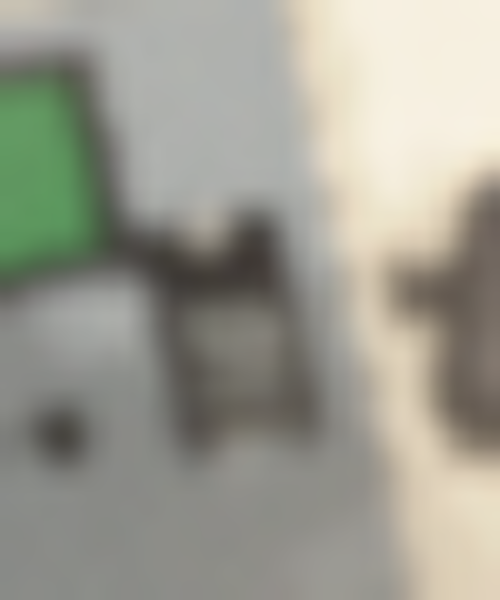

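View pics/sw0s.png

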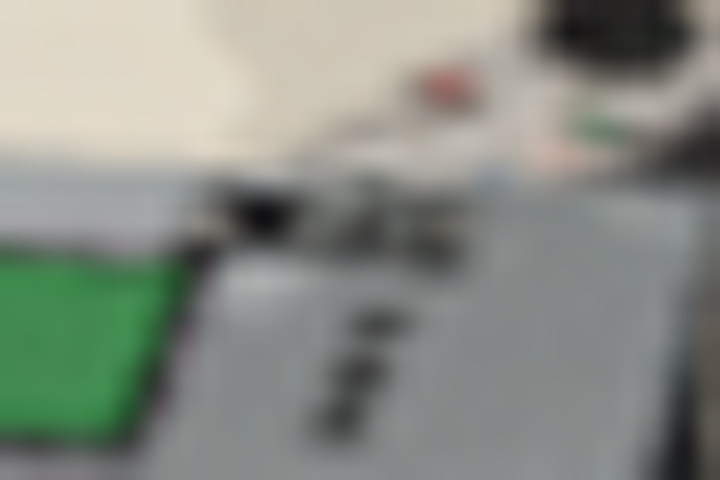

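```bash
python3 - <<'E'
from fit import *
c=np.load("top0.npy",allow_pickle=True).item(); cs=np.load("side0.npy",allow_pickle=True).item()
b=np.array([.4395,-.2135]); t=.148
Rm=np.array([[np.cos(t),np.sin(t)],[-np.sin(t),np.cos(t)]])
for nm,uv in dict(dot=(207,235),bar=(245,437),greytop=(225,300),greymid=(237,350),greybot=(243,405),blkTL=(180,225),blkTR=(270,215),blkBL=(192,450),blkBR=(318,425)).items():
    p=back(c,(np.array(uv)+.5)/20-.5+[335,165],.056)[0,:2]; print("top",nm,p.round(4),"local to bay mm",(Rm@(p-b)*1000).round(1))
for nm,uv in dict(ridge=(375,215),dark=(265,215),end=(440,250),dot=(205,215)).items():
    p=back(cs,(np.array(uv)+.5)/24-.5+[270,130],.058)[0,:2]; print("side",nm,p.round(4),(Rm@(p-b)*1000).round(1))
E
python3 d.py
```

```text
top dot [ 0.4793 -0.3844] local to bay mm [  14.2 -174.9]
top bar [ 0.4338 -0.3897] local to bay mm [ -31.6 -173.4]
top greytop [ 0.4646 -0.3874] local to bay mm [  -0.8 -175.7]
top greymid [ 0.4533 -0.3893] local to bay mm [ -12.2 -175.9]
top greybot [ 0.441  -0.3898] local to bay mm [ -24.5 -174.5]
top blkTL [ 0.4818 -0.3786] local to bay mm [  17.5 -169.5]
top blkTR [ 0.4835 -0.3986] local to bay mm [  16.2 -189.6]
top blkBL [ 0.4312 -0.3779] local to bay mm [ -32.4 -161.3]
top blkBR [ 0.4361 -0.4059] local to bay mm [ -31.8 -189.8]
side ridge [ 0.4476 -0.3833] [ -17.  -169.1]
side dark [ 0.4663 -0.3774] [   2.3 -166.1]
side end [ 0.4322 -0.3718] [ -30.6 -155.5]
side dot [ 0.4765 -0.3742] [  12.9 -164.4]
t 33.95 pos [ 0.4397 -0.2135  0.121 ] yaw 0.1473 tilt 0.0002 F [-0.3 -0.4 -0.1] open 0.0232 q [-0.56 -0.12  1.88  0.    1.38  0.87]
```

```bash
python3 d.py .4335 -.3903 .07 .148
```

```text
t 33.95 pos [ 0.4397 -0.2135  0.121 ] yaw 0.1473 tilt 0.0002 F [-0.3 -0.4 -0.1] open 0.0232 q [-0.56 -0.12  1.88  0.    1.38  0.87]
turn -0.0007 shift after turn [-32.2 173.9  51. ] | shift before turn [-32.1 174.   51. ]
```

Request:
{"name": "send_rows", "arguments": {
  "targets": [
    [-1,[-5,27,0],0],
    [-1,[-7.2,39,0],0],
    [-1,[-7.5,41,0],0],
    [-1,[-7.5,40,0],0],
    [-1,[-5,27,0],0],
    [-1,[0,0,0],0],
    [-1,[0,0,20],0],
    [-1,[0,0,20],0],
    [-1,[0,0,11],0],
    [-1,[0,0,0],0],
    [-1,[0,0,0],0]
  ]
}}

```text
t: 35.05
tool_pos: [0.4334, -0.3897, 0.0701]
orientation: [-3.132, -0.232, 0.001]
force: [-0.5, 0.3, 0.2]
opening: 0.0002
```

```bash
python3 d.py .4335 -.3903 .04 .148; python3 - <<'E'
from h import *
for n in("side","top"):
    c=optics.read_camera(n); np.save(n+"4.npy",c,allow_pickle=True)
    zoom(c,*((255,115,310,160) if n=="side" else (320,150,370,200)),13,n[0]+"32")
E
```

```text
t 35.05 pos [ 0.4334 -0.3897  0.0701] yaw 0.1478 tilt 0.0009 F [-0.5  0.3  0.2] open 0.0002 q [-0.82  0.18  1.67  0.    1.29  0.6 ]
turn -0.0002 shift after turn [ 0.   0.7 30.1] | shift before turn [ 0.   0.7 30.1]
```

View pics/s32.png

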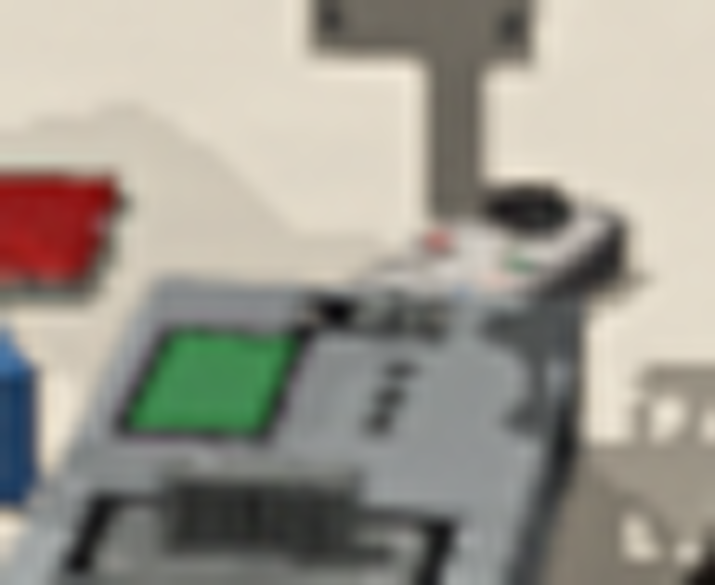

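View pics/t32.png

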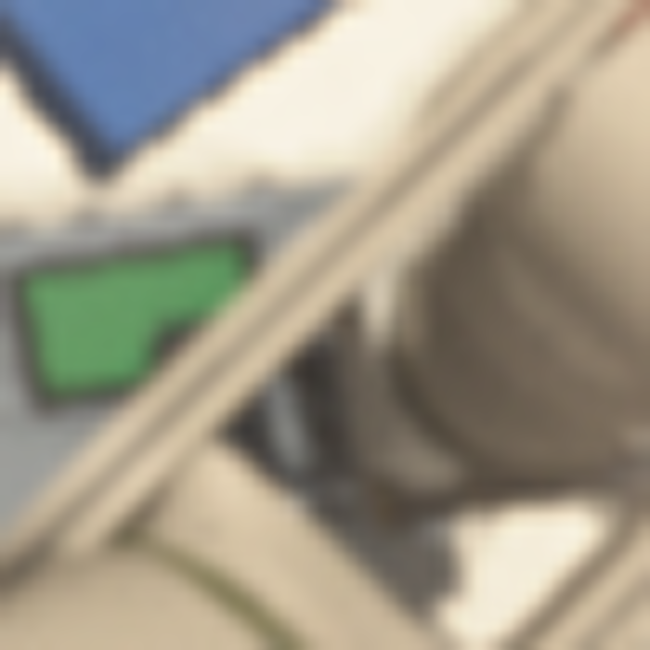

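Request:
{"name": "send_rows", "arguments": {
  "targets": [
    [-1,[0,0,12],0],
    [-1,[0,0,12],0],
    [-1,[0,0,4],0],
    [-1,[0,0,1.5],0],
    [-1,[0,0,1],0],
    [-1,[0,0,0],0]
  ]
}}

```text
t: 35.75
tool_pos: [0.4335, -0.3905, 0.0399]
orientation: [3.133, 0.231, 0.0]
force: [0.5, -0.0, 0.2]
opening: 0.0003
```

Request:
{"name": "send_rows", "arguments": {
  "targets": [
    [-1,[0,0,1],0],
    [-1,[0,0,1],0],
    [-1,[0,0,0],0]
  ]
}}

```text
t: 36.05
tool_pos: [0.4334, -0.3904, 0.0379]
orientation: [3.133, 0.231, 0.0]
force: [-0.6, -0.5, -0.2]
opening: 0.0002
```

Request:
{"name": "send_rows", "arguments": {
  "targets": [
    [-1,[0,0,1],0],
    [-1,[0,0,1],0],
    [-1,[0,0,0],0]
  ]
}}

```text
t: 36.35
tool_pos: [0.4333, -0.3902, 0.0356]
orientation: [-3.133, -0.231, 0.0]
force: [0.4, 0.2, 0.5]
opening: 0.0003
```

Request:
{"name": "send_rows", "arguments": {
  "targets": [
    [-1,[0,0,1],0],
    [-1,[0,0,0],0]
  ]
}}

```text
t: 36.55
tool_pos: [0.4334, -0.3903, 0.0347]
orientation: [-3.133, -0.231, 0.0]
force: [0.1, -0.4, 0.5]
opening: 0.0002
```

Request:
{"name": "send_rows", "arguments": {
  "targets": [
    [-1,[0,0,1],0],
    [-1,[0,0,0],0]
  ]
}}

```text
t: 36.75
tool_pos: [0.4334, -0.3903, 0.0337]
orientation: [-3.133, -0.231, 0.0]
force: [-0.8, 0.1, -0.1]
opening: 0.0003
```

Request:
{"name": "send_rows", "arguments": {
  "targets": [
    [-1,[0,0,1],0],
    [-1,[0,0,0],0]
  ]
}}

```text
t: 36.95
tool_pos: [0.4335, -0.3904, 0.033]
orientation: [3.133, 0.231, 0.0]
force: [-1.4, 0.5, 2.4]
opening: 0.0005
```

```bash
python3 d.py; python3 - <<'E'
from h import *
for n in("side",):
    c=optics.read_camera(n); np.save(n+"4.npy",c,allow_pickle=True)
    zoom(c,*((260,125,305,160) if n=="side" else (320,150,370,200)),16,n[0]+"33")
E
```

```text
t 36.95 pos [ 0.4335 -0.3904  0.033 ] yaw 0.1474 tilt 0.0002 F [-1.4  0.5  2.4] open 0.0005 q [-0.82  0.22  1.69  0.    1.22  0.6 ]
```

View pics/s33.png

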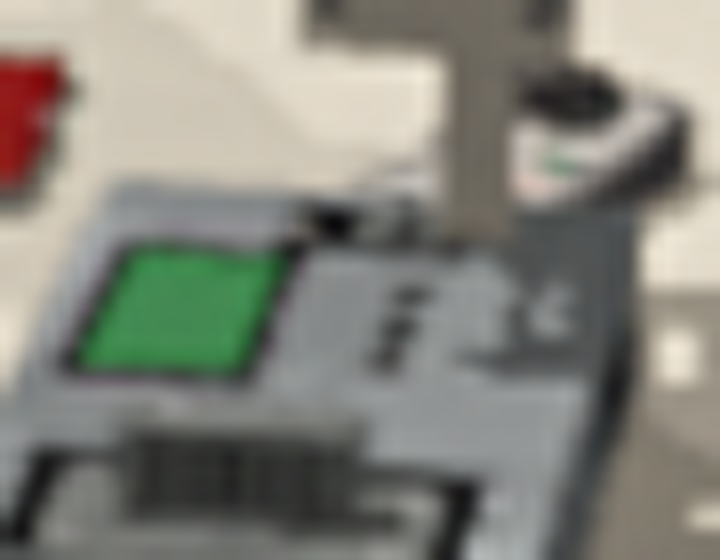

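Request:
{"name": "send_rows", "arguments": {
  "targets": [
    [-1,[0,0,-2.5],0],
    [-1,[3,0,0],0],
    [-1,[2,0,0],0],
    [-1,[2,0,0],0],
    [-1,[0,0,0],0]
  ]
}}

```text
t: 37.5
tool_pos: [0.4406, -0.3892, 0.0352]
orientation: [-3.133, -0.232, 0.0]
force: [-0.5, 0.2, -0.2]
opening: 0.0005
```

Request:
{"name": "send_rows", "arguments": {
  "targets": [
    [-1,[2,0,0],0],
    [-1,[2,0,0],0],
    [-1,[0,0,0],0]
  ]
}}

```text
t: 37.8
tool_pos: [0.4438, -0.3888, 0.0352]
orientation: [-3.133, -0.231, 0.002]
force: [-3.9, 0.1, 1.1]
opening: 0.0006
```

Request:
{"name": "send_rows", "arguments": {
  "targets": [
    [-1,[2,0,0],0],
    [-1,[2,0,0],0],
    [-1,[0,0,0],0]
  ]
}}

```text
t: 38.1
tool_pos: [0.4491, -0.3881, 0.0355]
orientation: [3.133, 0.231, 0.002]
force: [0.7, -0.4, 0.0]
opening: 0.0004
```

Request:
{"name": "send_rows", "arguments": {
  "targets": [
    [-1,[2,0,0],0],
    [-1,[2,0,0],0],
    [-1,[1,0,0],0],
    [-1,[0,0,0],0]
  ]
}}

```text
t: 38.5
tool_pos: [0.4535, -0.3874, 0.0354]
orientation: [3.133, 0.232, 0.0]
force: [-0.6, 0.6, 0.2]
opening: 0.0006
```

Request:
{"name": "send_rows", "arguments": {
  "targets": [
    [-1,[1,0,0],0],
    [-1,[0,0,0],0]
  ]
}}

```text
t: 38.7
tool_pos: [0.4538, -0.3873, 0.0353]
orientation: [-3.133, -0.231, 0.001]
force: [-2.7, -0.4, 0.8]
opening: 0.0008
```

Request:
{"name": "send_rows", "arguments": {
  "targets": [
    [-1,[1,0,0],0],
    [-1,[0,0,0],0],
    [-1,[-5,0,0],0],
    [-1,[0,0,-20],0],
    [-1,[0,0,-40],0],
    [-1,[0,0,-40],0],
    [-1,[-20,40,-20],0],
    [-1,[-20,45,0],0],
    [-1,[-20,45,0],0],
    [-1,[-20,45,0],0],
    [-1,[0,0,0],0]
  ]
}}

```text
t: 39.8
tool_pos: [0.3933, -0.5776, 0.1533]
orientation: [3.134, 0.223, -0.002]
force: [0.6, 0.4, -0.7]
opening: 0.0006
```

```bash
python3 d.py; python3 - <<'E'
from h import *
for n in("side","top"):
    c=optics.read_camera(n); np.save(n+"5.npy",c,allow_pickle=True)
    zoom(c,*((190,120,310,270) if n=="side" else (165,150,365,220)),4,n[0]+"34")
    zoom(c,*((260,125,305,160) if n=="side" else (290,155,365,205)),*((16,) if n=="side" else(10,)),n[0]+"35")
E
```

```text
t 39.8 pos [ 0.3933 -0.5776  0.1533] yaw 0.1423 tilt 0.0013 F [ 0.6  0.4 -0.7] open 0.0006 q [-1.05  0.42  1.23 -0.    1.5   0.38]
```

View pics/t35.png

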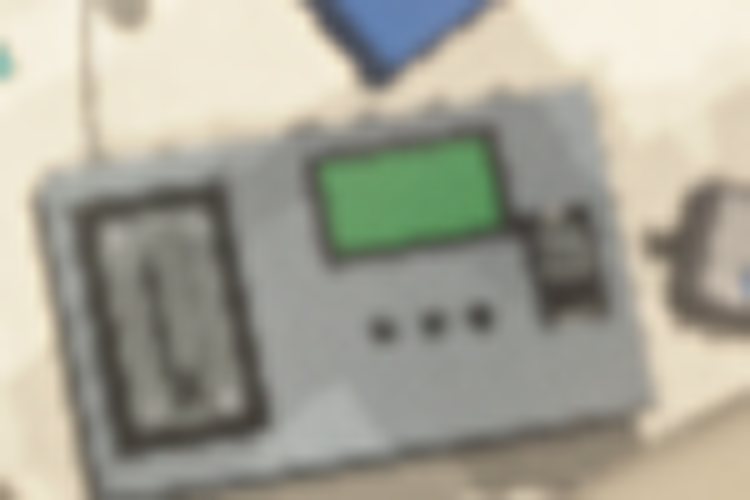

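View pics/s35.png

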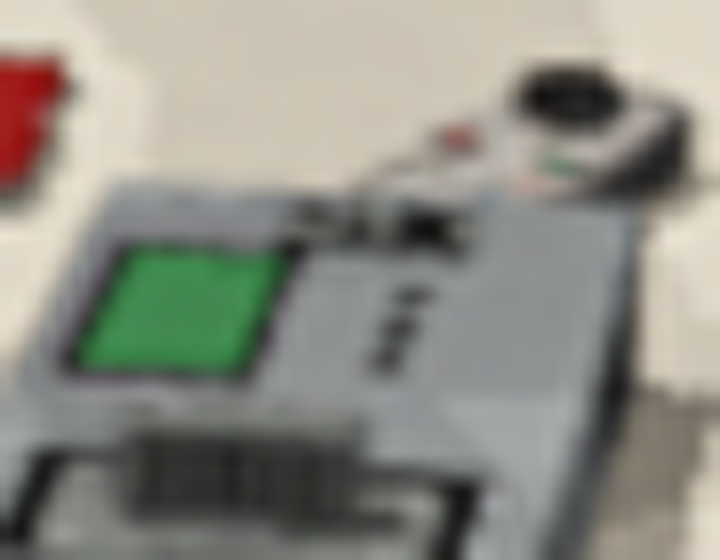

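View pics/s34.png

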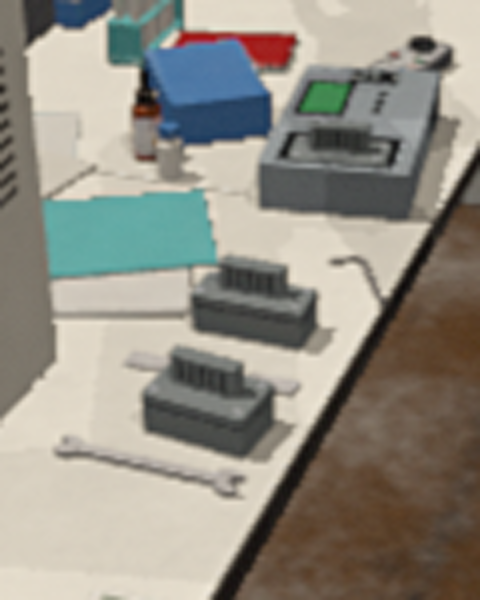

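View pics/t34.png

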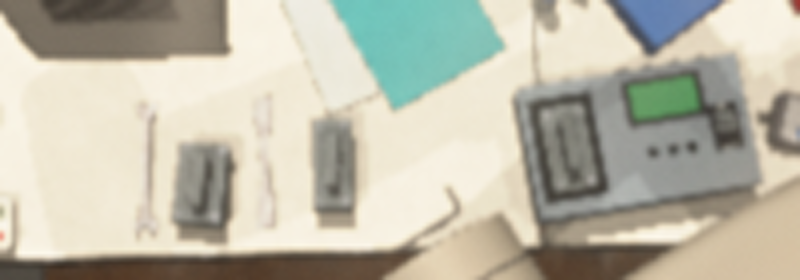

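```bash
python3 - <<'E'
from plant import ticket
print(ticket.close_job())
E
```

```text
the job is handed in; nothing more can be done
None
```

Pack B was the one that fit. It is fully home in the bay, the power switch is on, and the job is handed in at about 40 s of the 72 s allowed. `close_job` gave no verdict.

- **Pack A:** it did not fit. It wedged tilted in the well and would not go down under a press of about 47 N on one end. When I first put it back it leaned on a binder behind it. I moved it clear, and in the last side picture it stands flat at its old place.
- **Pack B:** it slid in freely and touched the floor at the expected height, 12 mm below its bench level. The last pictures show it level and centred in the bay.
- **Pack C:** I never needed to try it, and it still stands where it started.
- **Switch:** I pushed it from the off side. Resistance of about 4 N then dropped away as it snapped over, and I pushed on until it met its end stop. The pictures show the slider at the dot end.
- **Bystanders:** those in the last pictures look unmoved. The timer, weight and tape roll were outside the last close-up views; the arm did not touch them.
- **Arm:** it ended clear of everything, with the finger tips more than 150 mm above the bench.

One check disagreed. The fingertips sit about 20 mm behind the reported TCP, both in the pictures and by touch. Because of this my first grasp of pack A was too shallow, which let it tilt. I allowed for the offset after that.

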